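Restock the gel-imaging bench

ROBOT

A 7-joint arm with a two-finger parallel gripper is mounted at the origin on the work surface. World frame = base frame: x ahead of the robot, y to its left, z up, the work surface at z = 0. Lengths are in m, angles in rad, forces in N, time in s.
With the tool pointing down it reaches from about 0.425 to 0.925 m from the base axis. Payload 6.8 kg.
Tool frame: the origin (TCP) lies between the finger pads; the fingertips stand r.tips_ahead ahead of it and the grasp point (between the pads) lies 5 mm behind it (r.tips_ahead is the distance from the TCP to the fingertips, in m); z points along the fingers, y is the line along which they close (so a half turn about z gives the same grasp; the last joint's range is limited). The gripper opens to 85 mm and grips with 20 to 120 N. Pads are 22 mm wide; open, the fingers measure 114 mm over their backs; the gripper's body (76 mm by 85 mm) begins 54 mm behind the grasp point. The pads swing forward as they close: fully open they stand 13 mm farther back than shut.
Start: joints at [1.027, 0.477, 0.022, 1.555, -0.011, 1.109, -0.083], TCP at [0.285, -0.612, 0.245] pointing down, gripper open.
Joint ranges: [-2.96, 2.96], [-0.34, 2.1], [-1.41, 1.46], [0.24, 2.44], [-1.37, 4.51], [0.17, 1.92], [-2.96, 2.96]. Speed limits (rad/s): [2.39, 2.39, 3.14, 3.14, 3.14, 3.14, 3.14].

INTERFACE

Orientations are given as a rotation vector (axis times angle).
In Python, from bench import r gives the robot as it stands.
- The arm moves only by the tool move_arm, never from a script. Its argument "rows" is one flat list of numbers, 4 for each row, row after row: the shift along the tool's x, y, z in cm, then the turn about the tool's z in degrees. In form: [tx, ty, tz, twist, tx, ty, tz, twist, ...]. A call has 1 to 10 rows; each row is the pose to reach, as a shift and turn from the pose commanded when the call began, along the tool's axes at that moment; what a row does not reach only later rows make up. A row lasts 1/8 s, in which the tool goes at most 62.5 mm and 10.7 degrees, less where a joint would pass 70% of its speed; a pose out of reach is approached as far as the arm can. A call with a gripper value outside its range is refused whole. "fingers" is the opening, from 0 (shut) to 1 (fully open), set as the call begins (left out, the last holds). The fingers move at their own pace and stop on an object; "newtons" is the grip in N (left out, the last holds). Time passes only in rows, so rows that repeat a pose let the fingers close. It gives the time, the measured TCP pose, the force, the opening and the grip force at its end, in the units of the state.
- r.get_obs(): the state, without advancing time (a new reading comes with each control period).
- r.grab_frame(name): name is "side" or "top" or "wrist"; returns the picture (384x512x3 uint8, blue, green, red); there is no depth.
- r.camera_params(name): a dict with "fx", "fy", "cx", "cy" (pixels), "world_from_camera" (4x4, takes a point from camera to world coordinates). Camera axes: x right, y down, z forward; pixel columns grow to the right and rows downward; lengths in m; the calibration is good to about 2 mm. The wrist camera is an equidistant fisheye: a pixel r from the principal point sees the ray r / f radians off the axis. A picture is of the moment at which its call begins: read the wrist's pose just before it. camera_params takes no time and is no camera call; for the wrist camera it gives the pose at the moment of the call.
- r.hand_in(): hands the job in; it is judged then, once.
The state is a dict: "clock": time; "joints": joint angles; "qvel": joint speeds; "tau": joint torques, N m; "tcp_pos": TCP position; "orientation": TCP orientation; "contact_force": force on the tool from outside, world axes, zero at the start; "moment": the same for the moment, N m; "grip_width": finger opening in m; "gripper_force": force on a finger pad.
Only numpy, scipy, OpenCV 4.12 (cv2) and the standard library are available. Lean on these libraries where they do the work, as an engineer would, in place of code of your own. Each camera call takes 0.05 s, during which the arm holds its last target. There are 200 camera calls.

TASK

Restock the gel-imaging bench: take all the printer paper rolls out of the delivery carton and lay them in the blue rack as a pyramid, all lying the same way with their ends in line with the rack's front and back, the bottom row of three filled first and every further roll saddled in a gap of the row below (two in the second row, then one on top, as far as the rolls go). Lay the green gel scoop flat in the wide compartment of the white tool tray and the brush flat in the narrow one, each with its handle towards the robot. Leave the bottle and the jars where they stand.

Things in the scene. Friction and masses are not known exactly. Their poses are not given: they have to be found in the camera images.
- rack: blue U-shaped roll rack, fixed, open at front and back (x): floor 64 (x) x 160 (y) x 4 mm thick, an upright wall 5 mm thick and 55 mm high on each y side, 150 mm clear between them: three rolls fit side by side with 6 mm to spare. Rolls lie with their axes along the rack's x. Origin: centre of the underside; z up. It stands left or right on the bench, x away from the robot within 0.2 rad
- tray: white tool tray with a blue-lined floor, fixed, on the other side from the rack: 208 (x) x 130 (y) x 21 mm high, floor 3, walls 4 mm. Two compartments 200 mm long (x): 72 mm wide at +y for the scoop, 46 mm wide at -y for the brush. All long walls are cut away from x = -49 to +19 mm so that fingers fit beside a handle. Origin: centre of the underside; +x end away from the robot within 0.15 rad
- carton: lower half of a delivery carton, brown cardboard, fixed, 186 (x) x 248 (y) x 25 mm high, floor and walls 4 mm thick, open on top; the paper rolls lie in it. Origin: centre of the underside
- tray_scoop (a point): point on the floor of the tray's wide compartment, on its mid-line, where the scoop's origin belongs when the scoop lies centred lengthwise with its blade at the tray's +x end; axes as the tray's
- tray_brush (a point): point on the floor of the tray's narrow compartment, on its mid-line, where the brush's origin belongs when the brush lies centred lengthwise with its bristles at the tray's +x end; axes as the tray's
- scoop: green gel scoop lying flat, 180 mm long, 0.06 kg: handle 120 x 16 wide x 16 mm high, flat blade 60 x 60 x 4 mm (8 at its sides) level with the handle's underside. Origin: on the underside of the handle at the balance point, a good place to grip; +x to the blade (handle x = -75 to +45 mm, blade +45 to +105), z up
- brush: dust brush lying flat, 170 mm long, 0.05 kg: dark wooden handle 120 x 16 wide x 16 mm high, steel ferrule 26 wide x 14 high, stiff black head 24 wide x 11 high. Origin: on the underside of the handle at the balance point, a good place to grip; +x to the bristles (handle x = -70 to +50 mm, ferrule and bristles +50 to +100), z up
- scoop_tip (a point): front edge of the scoop's blade, x = +105 mm in the scoop's frame
- brush_tip (a point): end of the brush's bristles, x = +100 mm in the brush's frame
- rack_low1 (a point): where the centre of a roll lies when it is in this place of the pyramid (bottom row, at the rack's +y wall): y = 50 mm, 28 mm above the bench, in the rack's frame; depending on how the 6 mm play falls, up to 5 mm off
- rack_low2 (a point): where the centre of a roll lies when it is in this place of the pyramid (bottom row, middle): y = 0 mm, 28 mm above the bench, in the rack's frame; depending on how the 6 mm play falls, up to 5 mm off
- rack_low3 (a point): where the centre of a roll lies when it is in this place of the pyramid (bottom row, at the rack's -y wall): y = -50 mm, 28 mm above the bench, in the rack's frame; depending on how the 6 mm play falls, up to 5 mm off
- rack_mid1 (a point): where the centre of a roll lies when it is in this place of the pyramid (second row, in the gap between low1 and low2): y = 25 mm, 69 mm above the bench, in the rack's frame; depending on how the 6 mm play falls, up to 5 mm off
- rack_mid2 (a point): where the centre of a roll lies when it is in this place of the pyramid (second row, in the gap between low2 and low3): y = -25 mm, 69 mm above the bench, in the rack's frame; depending on how the 6 mm play falls, up to 5 mm off
- rack_top (a point): where the centre of a roll lies when it is in this place of the pyramid (top, in the gap between mid1 and mid2): y = 0 mm, 110 mm above the bench, in the rack's frame; depending on how the 6 mm play falls, up to 5 mm off
- roll1: tightly wound, rigid roll of white thermal printer paper, 48 mm diameter x 58 mm long, about 0.08 kg, lying on its side with its axis along the carton's y within 0.1 rad. All rolls are alike; four to six are there, the others absent. Origin: the centre of the roll; x is its axis (either way round), y and z turn as it rolls. It can be gripped by its flat ends (58 mm apart) from above
- roll2: tightly wound, rigid roll of white thermal printer paper, 48 mm diameter x 58 mm long, about 0.08 kg, lying on its side with its axis along the carton's y within 0.1 rad. All rolls are alike; four to six are there, the others absent. Origin: the centre of the roll; x is its axis (either way round), y and z turn as it rolls. It can be gripped by its flat ends (58 mm apart) from above
- roll3: tightly wound, rigid roll of white thermal printer paper, 48 mm diameter x 58 mm long, about 0.08 kg, lying on its side with its axis along the carton's y within 0.1 rad. All rolls are alike; four to six are there, the others absent. Origin: the centre of the roll; x is its axis (either way round), y and z turn as it rolls. It can be gripped by its flat ends (58 mm apart) from above
- roll4: tightly wound, rigid roll of white thermal printer paper, 48 mm diameter x 58 mm long, about 0.08 kg, lying on its side with its axis along the carton's y within 0.1 rad. All rolls are alike; four to six are there, the others absent. Origin: the centre of the roll; x is its axis (either way round), y and z turn as it rolls. It can be gripped by its flat ends (58 mm apart) from above
- roll5: tightly wound, rigid roll of white thermal printer paper, 48 mm diameter x 58 mm long, about 0.08 kg, lying on its side with its axis along the carton's y within 0.1 rad. All rolls are alike; four to six are there, the others absent. Origin: the centre of the roll; x is its axis (either way round), y and z turn as it rolls. It can be gripped by its flat ends (58 mm apart) from above
- roll6: tightly wound, rigid roll of white thermal printer paper, 48 mm diameter x 58 mm long, about 0.08 kg, lying on its side with its axis along the carton's y within 0.1 rad. All rolls are alike; four to six are there, the others absent. Origin: the centre of the roll; x is its axis (either way round), y and z turn as it rolls. It can be gripped by its flat ends (58 mm apart) from above
- bottle: amber glass bottle, 60 mm diameter x 120 mm high; bystander. Origin: centre of its underside
- jar: white jar, 68 mm diameter x 85 mm high; bystander. Origin: centre of its underside
- vial: small white jar with a red cap, 48 mm diameter x 70 mm high; bystander. Origin: centre of its underside

How it is judged:
At the end, for the whole second after the job is handed in: Every roll present rests within 12 mm of one of the six rack places, axis within 0.15 rad of the rack's x; scoop and brush lie flat on their compartment floors, within 20 mm lengthwise and 16 mm sideways of tray_scoop / tray_brush and 0.2 rad of the tray's x, working end at +x; all at rest ((distance between roll1 and rack_low1 below 0.012 m or distance between roll1 and rack_low2 below 0.012 m or distance between roll1 and rack_low3 below 0.012 m or distance between roll1 and rack_mid1 below 0.012 m or distance between roll1 and rack_mid2 below 0.012 m or distance between roll1 and rack_top below 0.012 m) and angle between the x axis of each of roll1, roll2, roll3, roll4, roll5, roll6 and the x axis of rack, either way round below 0.15 rad and linear speed of each of roll1, roll2, roll3, roll4, roll5, roll6, scoop, brush below 0.02 m/s and (distance between roll2 and rack_low1 below 0.012 m or distance between roll2 and rack_low2 below 0.012 m or distance between roll2 and rack_low3 below 0.012 m or distance between roll2 and rack_mid1 below 0.012 m or distance between roll2 and rack_mid2 below 0.012 m or distance between roll2 and rack_top below 0.012 m) and (distance between roll3 and rack_low1 below 0.012 m or distance between roll3 and rack_low2 below 0.012 m or distance between roll3 and rack_low3 below 0.012 m or distance between roll3 and rack_mid1 below 0.012 m or distance between roll3 and rack_mid2 below 0.012 m or distance between roll3 and rack_top below 0.012 m) and (distance between roll4 and rack_low1 below 0.012 m or distance between roll4 and rack_low2 below 0.012 m or distance between roll4 and rack_low3 below 0.012 m or distance between roll4 and rack_mid1 below 0.012 m or distance between roll4 and rack_mid2 below 0.012 m or distance between roll4 and rack_top below 0.012 m) and (distance between roll5 and rack_low1 below 0.012 m or distance between roll5 and rack_low2 below 0.012 m or distance between roll5 and rack_low3 below 0.012 m or distance between roll5 and rack_mid1 below 0.012 m or distance between roll5 and rack_mid2 below 0.012 m or distance between roll5 and rack_top below 0.012 m) and (distance between roll6 and rack_low1 below 0.012 m or distance between roll6 and rack_low2 below 0.012 m or distance between roll6 and rack_low3 below 0.012 m or distance between roll6 and rack_mid1 below 0.012 m or distance between roll6 and rack_mid2 below 0.012 m or distance between roll6 and rack_top below 0.012 m) and x of scoop in the frame of tray_scoop between -0.02 and 0.02 m and y of scoop in the frame of tray_scoop between -0.016 and 0.016 m and z of scoop in the frame of tray_scoop below 0.005 m and angle between each of scoop, brush's own z axis and vertical below 0.06 rad and angle between the x axis of each of scoop, brush and the x axis of tray, either way round below 0.2 rad and x of scoop_tip in the frame of tray_scoop above 0.06 m and x of brush in the frame of tray_brush between -0.02 and 0.02 m and y of brush in the frame of tray_brush between -0.016 and 0.016 m and z of brush in the frame of tray_brush below 0.005 m and x of brush_tip in the frame of tray_brush above 0.06 m); the robot touches nothing.
It fails at once if the amber glass bottle is knocked over or pushed more than 4 cm away (distance of bottle from where it was at the start of the episode above 0.04 m or angle between bottle's own z axis and vertical above 0.5 rad).
It fails at once if the white jar is knocked over or pushed more than 4 cm away (distance of jar from where it was at the start of the episode above 0.04 m or angle between jar's own z axis and vertical above 0.5 rad).
It fails at once if the red-capped jar is knocked over or pushed more than 4 cm away (distance of vial from where it was at the start of the episode above 0.04 m or angle between vial's own z axis and vertical above 0.5 rad).
Of roll1, roll2, roll3, roll4, roll5, roll6 only 4 to 6 are there at a start; the rules pass over those that are not, and their reading is None.
At some moment in a run one of scoop, brush may be knocked a few centimetres aside while the robot is not near it.
Once in a run the grip may slacken for a moment while it holds something.
It also fails if it takes over 210 s, if anything falls off the work surface, if the arm or the gripper's body presses on something with over 40 N, if the wrist force passes 120 N, or if a joint passes its speed limit or range.

## Working session

There is one attempt and no reset: what is moved stays moved. The work goes in short steps, Python scripts to look and compute and a tool call to move; the robot and the scene stay as the last step left them, time stands still between calls to the robot, and variables do not carry over. Pictures are saved under pics/ and viewed, at most 14 in all, crops included, and the job is handed in when it is done.

Besides the shell and the picture viewer there is one more tool, called after "Request:" by a JSON object that holds its "api" and its "payload". move_arm: Moves the arm, as the interface text tells. Its arguments: {"type":"object","properties":{"rows":{"type":"array"},"fingers":{"type":"number"},"newtons":{"type":"number"}},"required":["rows"]}

```bash
mkdir -p pics; ls; python3 - <<'E'
from bench import r
import cv2,numpy as np
np.set_printoptions(precision=4,suppress=True)
o=r.get_obs();print(o['clock'],o['tcp_pos'],o['orientation'],o['grip_width'],r.tips_ahead)
for n in("top","side"):
    cv2.imwrite(f"pics/{n}0.png",cv2.resize(r.grab_frame(n),(800,600),interpolation=cv2.INTER_CUBIC))
    p=r.camera_params(n);print(n,p['fx'],p['fy'],p['cx'],p['cy']);print(np.array(p['world_from_camera']))
p=r.camera_params("wrist");print(p)
E
```

```text
pics
0.0 [ 0.2847 -0.6114  0.2443] [-3.0655 -0.6789  0.0008] 0.08534261649665878 0.014
top 416.57170536321786 416.57170536321786 263.6391826250098 197.70934092452632
[[-0.0031 -0.9849  0.1729  0.346 ]
 [-0.9999  0.0055  0.0138 -0.0371]
 [-0.0145 -0.1729 -0.9848  1.3215]
 [ 0.      0.      0.      1.    ]]
side 415.7531399295489 415.7531399295489 257.3673175996905 188.15964070601908
[[-0.9997 -0.0003  0.0249  0.541 ]
 [-0.0185  0.6796 -0.7333  0.6907]
 [-0.0167 -0.7336 -0.6794  0.7718]
 [ 0.      0.      0.      1.    ]]
{'fx': 297.3186396354542, 'fy': 297.3186396354542, 'cx': 255.77208509557116, 'cy': 193.37937047102236, 'world_from_camera': array([[ 0.422 , -0.8752, -0.2367,  0.3444],
       [-0.9066, -0.4078, -0.1084, -0.5832],
       [-0.0016,  0.2604, -0.9655,  0.3732],
       [ 0.    ,  0.    ,  0.    ,  1.    ]])}
```

View pics/top0.png

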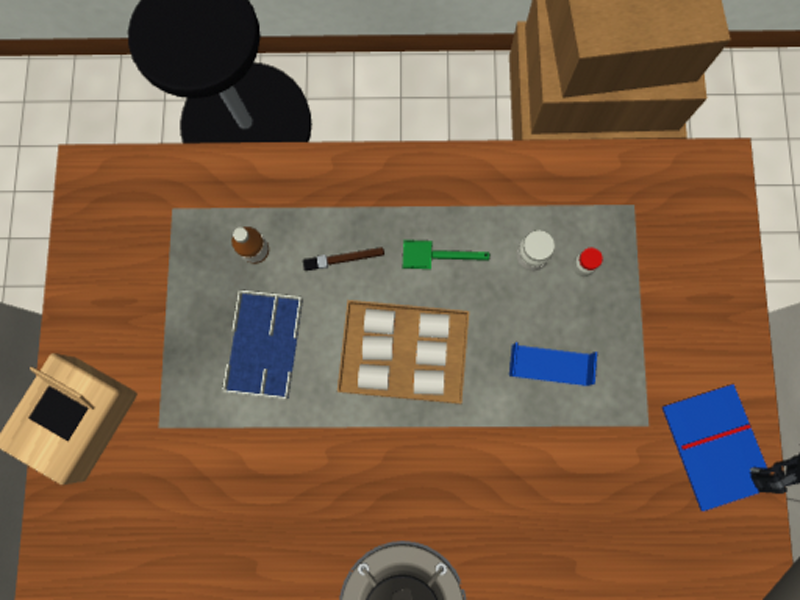

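View pics/side0.png

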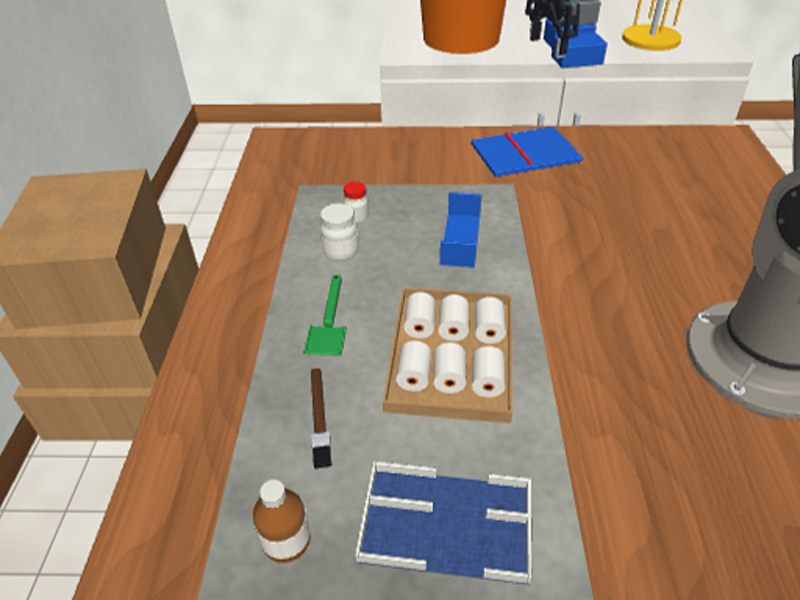

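```bash
python3 - <<'E'
from bench import r
import cv2
f=r.grab_frame("top");cv2.imwrite("top.png",f)
cv2.imwrite("pics/topc.png",cv2.resize(f[130:262,136:416],(800,377),interpolation=cv2.INTER_CUBIC))
f=r.grab_frame("side");cv2.imwrite("side.png",f)
cv2.imwrite("pics/sidec.png",cv2.resize(f[110:380,150:380],(511,600),interpolation=cv2.INTER_CUBIC))
E
```

```text
(no output)
```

View pics/topc.png

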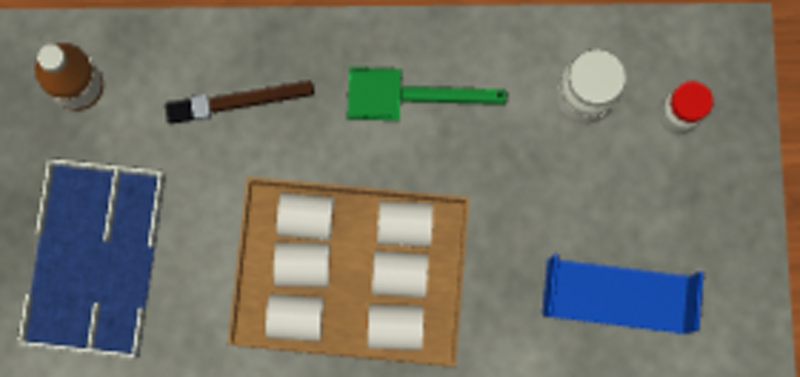

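View pics/sidec.png

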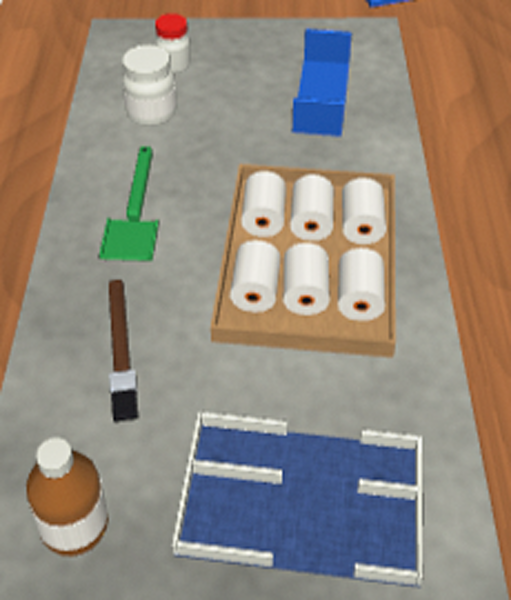

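```bash
cat > h.py <<'E'
import numpy as np, cv2
from scipy.spatial.transform import Rotation as R
from bench import r
np.set_printoptions(precision=4,suppress=True)
def ray(n,uv,p=None):
    p=p or r.camera_params(n);T=np.array(p['world_from_camera'])
    d=np.array([(uv[0]-p['cx'])/p['fx'],(uv[1]-p['cy'])/p['fy'],1.])
    if n=="wrist":
        a=np.hypot(d[0],d[1]);d=np.array([d[0]/a*np.sin(a),d[1]/a*np.sin(a),np.cos(a)])
    return T[:3,3],T[:3,:3]@d
def atz(n,uv,z,p=None):
    o,d=ray(n,uv,p);return o+d*(z-o[2])/d[2]
def tri(r1,r2):
    (o1,d1),(o2,d2)=r1,r2
    s=np.linalg.lstsq(np.c_[d1,-d2],o2-o1,rcond=None)[0]
    a,b=o1+s[0]*d1,o2+s[1]*d2
    return (a+b)/2,np.linalg.norm(a-b)
T=lambda u,v:(136+u/2.857-.32,130+v/2.857-.32)   # crop -> native
S=lambda u,v:(150+u/2.222-.28,110+v/2.222-.28)
E
python3 - <<'E'
from h import *
P={'scoop_tip':((348,94),(127,260)),'scoop_junc':((401,95),(134,219)),'scoop_end':((507,97),(147,150)),
'brush_tip':((168,112),(124,418)),'brush_end':((313,88),(117,283)),
'tray_far_l':((48,161),(178,548)),'tray_far_r':((161,172),(200,414)),'tray_near_r':((137,354),(421,436)),'tray_near_l':((22,342),(421,579)),
'cart_far_l':((250,180),(212,330)),'cart_far_r':((467,200),(241,166)),'cart_near_r':((454,364),(394,176)),'cart_near_l':((232,345),(394,346))}
for k,(a,b) in P.items(): print(k,*tri(ray("top",T(*a)),ray("side",T(0,0)and S(*b))))
f=cv2.imread("top.png");hsv=cv2.cvtColor(f,cv2.COLOR_BGR2HSV)
m=((hsv[...,1]<40)&(hsv[...,2]>130)).astype(np.uint8);x=np.zeros_like(m);x[192:256,218:298]=m[192:256,218:298]
m2=cv2.resize(x*255,None,fx=4,fy=4,interpolation=cv2.INTER_LINEAR)
for c in cv2.findContours((m2>127).astype(np.uint8),0,1)[0]:
    if cv2.contourArea(c)<800: continue
    rc=cv2.minAreaRect(c);b=cv2.boxPoints(rc)/4-.37
    w=np.array([atz("top",q,.034) for q in b]);e=[w[1]-w[0],w[2]-w[1]];
    e=max(e,key=lambda v:abs(v[1]))
    print('roll',w.mean(0)[:2],'axis ang from y',-e[0]/e[1],[np.linalg.norm(w[1]-w[0]),np.linalg.norm(w[2]-w[1])])
for nm,u in dict(A=(252,297),B=(306,300),C=(361,306),D=(262,222),E=(312,226),F=(364,230)).items(): print(nm,atz("side",S(*u),.028))
for nm,u in dict(jar=(594,77),vial=(691,101),bottle=(50,56)).items(): print(nm,atz("top",T(*u),dict(jar=.085,vial=.07,bottle=.12)[nm]))
E
```

```text
scoop_tip [0.693  0.0011 0.0027] 0.0021018411349222176
scoop_junc [ 0.6908 -0.0593  0.0063] 0.0015688438316948227
scoop_end [ 0.6869 -0.1796  0.0075] 0.0022875248018416573
brush_tip [0.6728 0.2059 0.0069] 0.0009623278707189532
brush_end [0.6987 0.0407 0.0097] 0.0016917011121477155
tray_far_l [0.613  0.3373 0.0189] 0.0034340610391407223
tray_far_r [0.6001 0.2095 0.0204] 0.001957606291964709
tray_near_r [0.3978 0.2308 0.0204] 0.0038155524938192627
tray_near_l [0.4123 0.3588 0.0138] 0.002301601847792162
cart_far_l [0.592  0.1101 0.0181] 0.00010611963697991095
cart_far_r [ 0.5667 -0.131   0.0243] 0.0003448317796594311
cart_near_r [ 0.3863 -0.1135  0.0244] 0.0025020582990294923
cart_near_l [0.4092 0.1274 0.0161] 0.00013952946132538577
roll [ 0.4274 -0.0506] axis ang from y -0.004233421241358896 [np.float64(0.057858538344735894), np.float64(0.045187323833884525)]
roll [0.437  0.0589] axis ang from y -0.004338001677266256 [np.float64(0.0611716134685388), np.float64(0.04535477700517621)]
roll [ 0.4841 -0.0563] axis ang from y -0.06785077326619786 [np.float64(0.04666499104059093), np.float64(0.058996338808798406)]
roll [0.4959 0.0515] axis ang from y -0.005006442639990583 [np.float64(0.05852655546101859), np.float64(0.04607337056661519)]
roll [ 0.5393 -0.0608] axis ang from y -0.005505820403312869 [np.float64(0.05872217975185134), np.float64(0.04655716712790962)]
roll [0.5483 0.048 ] axis ang from y -0.0977737979168208 [np.float64(0.04746069196838931), np.float64(0.060537483945813556)]
roll [0.5452 0.1192] axis ang from y -0.005829969089231289 [np.float64(0.011837339683271688), np.float64(0.09425652164717621)]
A [0.5516 0.0749 0.028 ]
B [0.4958 0.0786 0.028 ]
C [0.4398 0.0862 0.028 ]
D [ 0.5412 -0.0334  0.028 ]
E [ 0.4855 -0.0273  0.028 ]
F [ 0.4281 -0.0213  0.028 ]
jar [ 0.6893 -0.2648  0.085 ]
vial [ 0.666  -0.3708  0.07  ]
bottle [0.7065 0.3108 0.12  ]
```

Request:
{"api": "move_arm", "payload": {"rows": [28.9,-20.7,-3,25,28.9,-20.7,-3,25,28.9,-20.7,-3,25,28.9,-20.7,-3,25,28.9,-20.7,-3,25,28.9,-20.7,-3,25,28.9,-20.7,-3,25,28.9,-20.7,-3,25], "fingers": 0.85, "newtons": 30}}

```text
clock: 1.2
tcp_pos: [0.4591, -0.3029, 0.2752]
orientation: [3.141, -0.001, -0.001]
contact_force: [-0.2, -0.5, 0.2]
grip_width: 0.0722
gripper_force: 0.0
```

```bash
python3 - <<'E'
from h import *
import json
o=r.get_obs();print(o['clock'],o['tcp_pos'],R.from_rotvec(o['orientation']).as_matrix()[:,0],o['grip_width'],o['contact_force'],o['joints'])
p=r.camera_params("wrist");f=r.grab_frame("wrist");cv2.imwrite("w1.png",f)
p['world_from_camera']=np.array(p['world_from_camera']).tolist();json.dump(p,open("w1.json","w"))
cv2.imwrite("pics/w1.png",cv2.resize(f,(800,600),interpolation=cv2.INTER_CUBIC))
E
```

```text
1.2 [ 0.4591 -0.3029  0.2752] [ 1.     -0.0009 -0.0005] 0.0721608486619481 [-0.1726 -0.5047  0.1667] [ 0.4931  0.2447 -0.0284  1.8208  0.0085  1.0764 -1.1101]
```

View pics/w1.png

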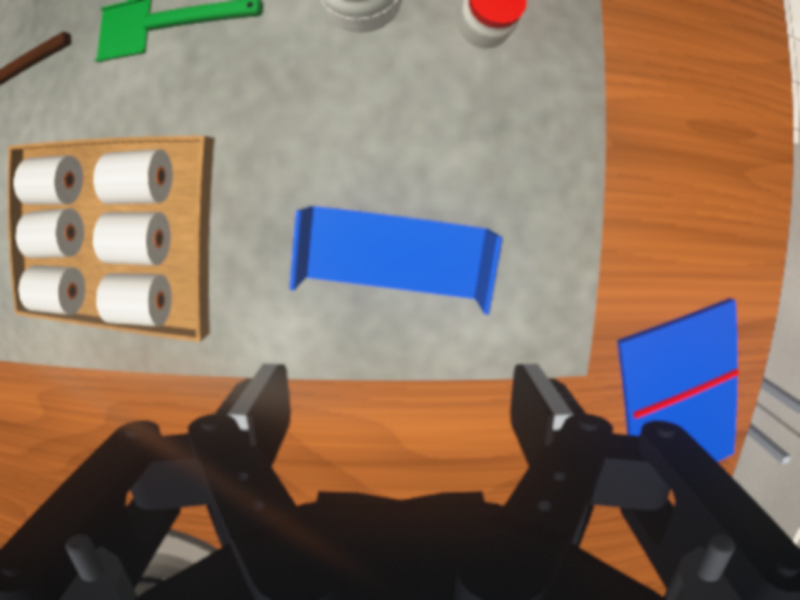

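```bash
python3 - <<'E'
from h import *
import json
p=json.load(open("w1.json"));W=lambda u,v:(u/1.5625-.18,v/1.5625-.18)
for z,q in((.004,[(313,207),(484,231),(475,298),(306,277)]),(.055,[(297,210),(501,237),(488,313),(291,289)])):
    c=np.array([atz("wrist",W(*a),z,p) for a in q]);print(c)
    d=c[1]-c[0]+c[2]-c[3];e=c[0]-c[3]+c[1]-c[2]
    print('centre',c.mean(0),'w',np.linalg.norm(d)/2,'len',np.linalg.norm(e)/2,'yaw',np.arctan2(d[0],-d[1]),np.arctan2(e[1],e[0]))
# two-view height check at right wall's top corners and floor
print(tri(ray("wrist",W(501,237),p),ray("top",T(702,273))),tri(ray("wrist",W(488,313),p),ray("top",T(696,333))))
for nm,u in dict(A=(69,179),B=(70,232),C=(72,291),D=(161,176),E=(159,238),F=(159,300)).items(): print(nm,atz("wrist",W(*u),.028,p))
E
```

```text
[[ 0.5025 -0.2271  0.004 ]
 [ 0.4813 -0.3757  0.004 ]
 [ 0.4209 -0.3696  0.004 ]
 [ 0.4404 -0.2186  0.004 ]]
centre [ 0.4613 -0.2977  0.004 ] w 0.15121170566923262 len 0.06168308452799621 yaw -0.13542686889758102 -0.11819584577227973
[[ 0.5034 -0.2241  0.055 ]
 [ 0.4824 -0.3798  0.055 ]
 [ 0.4218 -0.372   0.055 ]
 [ 0.4417 -0.2166  0.055 ]]
centre [ 0.4623 -0.2981  0.055 ] w 0.15686557922528793 len 0.061662784623883804 yaw -0.13049479999494074 -0.12393173638811289
(array([ 0.4819, -0.3799,  0.0488]), np.float64(0.0023850851041188285)) (array([ 0.4185, -0.3727,  0.0421]), np.float64(0.0037547815350061162))
A [0.5467 0.0158 0.028 ]
B [0.4949 0.0196 0.028 ]
C [0.4356 0.0269 0.028 ]
D [ 0.5381 -0.0934  0.028 ]
E [ 0.4831 -0.0874  0.028 ]
F [ 0.4259 -0.0804  0.028 ]
```

Request:
{"api": "move_arm", "payload": {"rows": [8.1,-24,12,3,8.1,-24,12,3,8.1,-24,12,3,8.1,-24,12,3,8.1,-24,12,3,8.1,-24,18,3,8.1,-24,22,3,8.1,-24,24.8,3,8.1,-24,24.8,3,8.1,-24,24.8,3]}}

```text
clock: 2.5
tcp_pos: [0.5414, -0.0634, 0.0282]
orientation: [3.14, -0.086, 0.002]
contact_force: [0.5, -0.1, -0.5]
grip_width: 0.0725
gripper_force: 0.0
```

Request:
{"api": "move_arm", "payload": {"rows": [0,0,0,0,0,0,0,0,0,0,0,0,0,0,0,0], "fingers": 0.4, "newtons": 40}}

```text
clock: 3.0
tcp_pos: [0.542, -0.0628, 0.0289]
orientation: [3.14, -0.084, 0.005]
contact_force: [-1.0, -1.0, 6.6]
grip_width: 0.0574
gripper_force: 42.8
```

```bash
cat > plan.py <<'E'
import sys
from h import *
# args: x,y,z,psi_deg targets (world); each line: shift in tool axes of the preceding pose
o=r.get_obs();m=R.from_rotvec(o['orientation']).as_matrix()
c=[*o['tcp_pos'],np.degrees(np.arctan2(m[1,0],m[0,0]))]
print(o['clock'],np.array(c),o['grip_width'],o['gripper_force'])
B=np.array(c)
rel=lambda a,b:[round(float(v),2) for v in (*(100*np.array([[np.cos(q:=np.radians(a[3])),np.sin(q)],[np.sin(q),-np.cos(q)]])@(np.array(b[:2])-a[:2])),100*(a[2]-b[2]),a[3]-b[3])]
for t in sys.argv[1:]:
    if t=='/': B=np.array(g);print('new call');continue
    g=[float(v) for v in t.split(',')]
    print(g,rel(B,g))
E
python3 plan.py .542,-.063,.12,-3 .4678,-.2489,.15,82.7 / .4678,-.2489,.031,82.7 .4678,-.2489,.15,82.7
```

```text
File "plan.py", line 8
    rel=lambda a,b:[round(float(v),2) for v in (*(100*np.array([[np.cos(q:=np.radians(a[3])),np.sin(q)],[np.sin(q),-np.cos(q)]])@(np.array(b[:2])-a[:2])),100*(a[2]-b[2]),a[3]-b[3])]
                                                                        ^^^^^^^^^^^^^^^^^^^
SyntaxError: assignment expression cannot be used in a comprehension iterable expression
```

```bash
cat > fix.py <<'E'
s=open('plan.py').read().split('\n')
i=[k for k,l in enumerate(s) if l.startswith('rel=')][0]
s[i]='''def rel(a,b):
    q=np.radians(a[3]);w=np.array([[np.cos(q),np.sin(q)],[np.sin(q),-np.cos(q)]])@(np.array(b[:2])-a[:2])
    return np.round([*(100*w),100*(a[2]-b[2]),a[3]-b[3]],2).tolist()'''
open('plan.py','w').write('\n'.join(s))
E
python3 fix.py; python3 plan.py .542,-.063,.12,-3 .4678,-.2489,.15,82.7 / .4678,-.2489,.031,82.7 .4678,-.2489,.15,82.7
```

```text
3.0 [ 0.542  -0.0628  0.0289 -3.061 ] 0.057415364689588966 42.80095875263214
[0.542, -0.063, 0.12, -3.0] [0.01, 0.02, -9.11, -0.06]
[0.4678, -0.2489, 0.15, 82.7] [-6.41, 18.98, -12.11, -85.76]
new call
[0.4678, -0.2489, 0.031, 82.7] [0.0, 0.0, 11.9, 0.0]
[0.4678, -0.2489, 0.15, 82.7] [0.0, 0.0, 0.0, 0.0]
```

Request:
{"api": "move_arm", "payload": {"rows": [0,0,-5,0,0,0,-9,0,-1.5,4.5,-12,-10,-3,9,-12,-20,-4.5,13.5,-12,-30,-6.4,19,-12,-40,-6.4,19,-12,-50,-6.4,19,-12,-60,-6.4,19,-12,-70,-6.4,19,-12,-80]}}

```text
clock: 4.25
tcp_pos: [0.4666, -0.2488, 0.1479]
orientation: [2.453, 1.961, 0.0]
contact_force: [-0.4, -0.7, -1.4]
grip_width: 0.0572
gripper_force: 43.4
```

Request:
{"api": "move_arm", "payload": {"rows": [0,0,0,-5.8,0,0,0,-5.8,0,0,0,-5.8]}}

```text
clock: 4.62
tcp_pos: [0.4667, -0.2487, 0.1476]
orientation: [2.359, 2.074, -0.0]
contact_force: [0.4, -0.6, -0.8]
grip_width: 0.0573
gripper_force: 43.4
```

```bash
python3 plan.py .4678,-.2489,.05,82.7 .4678,-.2489,.03,82.7
```

```text
4.625 [ 0.4667 -0.2487  0.1476 82.6475] 0.05731608315815617 43.380741477012634
[0.4678, -0.2489, 0.05, 82.7] [-0.0, 0.11, 9.76, -0.05]
[0.4678, -0.2489, 0.03, 82.7] [-0.0, 0.11, 11.76, -0.05]
```

Request:
{"api": "move_arm", "payload": {"rows": [0,0.1,5,0,0,0.1,8,0,0,0.1,10,0,0,0.1,11.2,0,0,0.1,11.7,0,0,0.1,11.7,0,0,0.1,11.7,0]}}

```text
clock: 5.5
tcp_pos: [0.4683, -0.2491, 0.031]
orientation: [2.356, 2.076, 0.001]
contact_force: [-0.3, 0.4, -0.7]
grip_width: 0.0573
gripper_force: 43.5
```

Request:
{"api": "move_arm", "payload": {"rows": [0,0,0,0,0,0,0,0,0,0,0,0], "fingers": 0.85}}

```text
clock: 5.88
tcp_pos: [0.4678, -0.2489, 0.0305]
orientation: [2.357, 2.077, 0.0]
contact_force: [0.1, 0.3, 0.9]
grip_width: 0.0726
gripper_force: 0.0
```

```bash
python3 plan.py .4678,-.2489,.15,82.7 .484,-.0575,.10,-3 / .484,-.0575,.028,-3
```

```text
5.875 [ 0.4678 -0.2489  0.0305 82.7597] 0.07258167392658238 0.0
[0.4678, -0.2489, 0.15, 82.7] [-0.0, -0.0, -11.95, 0.06]
[0.484, -0.0575, 0.1, -3.0] [19.19, -0.81, -6.95, 85.76]
new call
[0.484, -0.0575, 0.028, -3.0] [0.0, 0.0, 7.2, 0.0]
```

Request:
{"api": "move_arm", "payload": {"rows": [0,0,-6,0,2,0,-11,8,7,-0.3,-11,18,12,-0.5,-11,28,17,-0.8,-11,38,19.2,-0.8,-10,48,19.2,-0.8,-8,58,19.2,-0.8,-7,68,19.2,-0.8,-7,78,19.2,-0.8,-7,85.8]}}

```text
clock: 7.12
tcp_pos: [0.4838, -0.0572, 0.1001]
orientation: [-3.14, 0.09, 0.001]
contact_force: [0.8, 0.2, -0.3]
grip_width: 0.0726
gripper_force: 0.0
```

Request:
{"api": "move_arm", "payload": {"rows": [0,0,0,0,0,0,4,0,0,0,6.5,0,0,0,7.2,0,0,0,7.2,0]}}

```text
clock: 7.75
tcp_pos: [0.484, -0.0573, 0.0284]
orientation: [-3.14, 0.081, 0.0]
contact_force: [0.0, 0.6, 0.4]
grip_width: 0.0725
gripper_force: 0.0
```

```bash
python3 - <<'E'
from h import *
f=r.grab_frame("wrist")
cv2.imwrite("pics/w2.png",cv2.resize(f,(800,600),interpolation=cv2.INTER_CUBIC))
f=r.grab_frame("top");cv2.imwrite("top2.png",f)
o=r.get_obs();print(o['tcp_pos'],o['orientation'],o['contact_force'])
E
```

```text
[ 0.4847 -0.0574  0.0292] [-3.1405  0.0821 -0.0024] [ 0.5837 -0.5913 -0.0397]
```

View pics/w2.png

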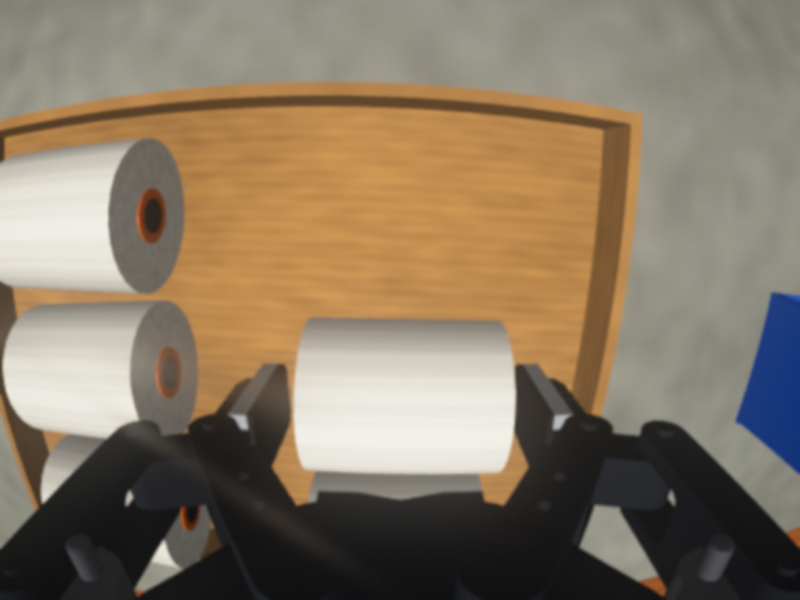

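Request:
{"api": "move_arm", "payload": {"rows": [0,0,0,0,0,0,0,0,0,0,0,0,0,0,0,0], "fingers": 0.4}}

```text
clock: 8.35
tcp_pos: [0.4848, -0.0574, 0.0294]
orientation: [3.14, -0.083, 0.003]
contact_force: [-0.5, -0.3, 6.0]
grip_width: 0.0572
gripper_force: 41.8
```

Request:
{"api": "move_arm", "payload": {"rows": [0,0,-5,0,0,0,-10,0,-0.2,5,-12,-10,-0.4,10,-12,-20,-0.6,15,-12,-30,-0.8,20,-12,-40,-1,25,-12,-50,-1.4,29.1,-12,-60,-1.4,29.1,-12,-70,-1.4,29.1,-12,-80]}}

```text
clock: 9.6
tcp_pos: [0.454, -0.348, 0.1486]
orientation: [2.455, 1.96, -0.0]
contact_force: [0.6, -0.5, -0.4]
grip_width: 0.0576
gripper_force: 43.7
```

Request:
{"api": "move_arm", "payload": {"rows": [0,0,0,-5.8,0,0,0,-5.8,0,0,0,-5.8]}}

```text
clock: 9.98
tcp_pos: [0.4545, -0.3472, 0.1485]
orientation: [2.359, 2.074, -0.0]
contact_force: [0.9, 0.2, -1.3]
grip_width: 0.0573
gripper_force: 43.7
```

```bash
python3 plan.py .4552,-.3471,.05,82.7 .4552,-.3471,.03,82.7; python3 - <<'E'
from h import *
f=r.grab_frame("wrist")
cv2.imwrite("pics/w3.png",cv2.resize(f,(800,600),interpolation=cv2.INTER_CUBIC))
E
```

```text
9.975 [ 0.4545 -0.3472  0.1485 82.6542] 0.057334693392670444 43.657214641571045
[0.4552, -0.3471, 0.05, 82.7] [0.02, 0.07, 9.85, -0.05]
[0.4552, -0.3471, 0.03, 82.7] [0.02, 0.07, 11.85, -0.05]
```

View pics/w3.png

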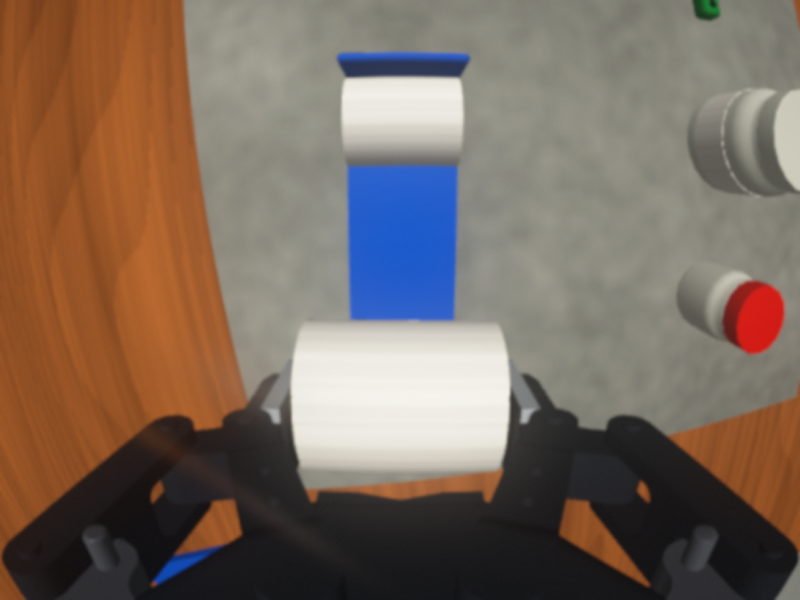

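Request:
{"api": "move_arm", "payload": {"rows": [0,0.1,5,0,0,0.1,8,0,0,0.1,10,0,0,0.1,11.2,0,0,0.1,11.8,0,0,0.1,11.8,0]}}

```text
clock: 10.78
tcp_pos: [0.4559, -0.3475, 0.0306]
orientation: [2.357, 2.076, 0.0]
contact_force: [0.4, -0.1, -1.1]
grip_width: 0.0577
gripper_force: 43.7
```

Request:
{"api": "move_arm", "payload": {"rows": [0,0,0,0,0,0,0,0,0,0,0,0], "fingers": 0.85}}

```text
clock: 11.15
tcp_pos: [0.4558, -0.3475, 0.0307]
orientation: [2.357, 2.076, 0.0]
contact_force: [0.3, -1.2, -0.6]
grip_width: 0.0728
gripper_force: 0.0
```

```bash
python3 plan.py .4552,-.3471,.15,82.7 .427,-.0507,.10,-3 / .427,-.0507,.028,-3 / .427,-.0507,.15,-3 .4615,-.298,.15,82.7
```

```text
11.15 [ 0.4558 -0.3475  0.0307 82.7619] 0.07283081179700382 0.0
[0.4552, -0.3471, 0.15, 82.7] [0.03, -0.06, -11.93, 0.06]
[0.427, -0.0507, 0.1, -3.0] [29.08, -6.59, -6.93, 85.76]
new call
[0.427, -0.0507, 0.028, -3.0] [0.0, 0.0, 7.2, 0.0]
new call
[0.427, -0.0507, 0.15, -3.0] [0.0, 0.0, -12.2, 0.0]
[0.4615, -0.298, 0.15, 82.7] [4.74, 24.52, -12.2, -85.7]
```

Request:
{"api": "move_arm", "payload": {"rows": [0,0,-6,0,0,0,-11,0,6,-1.3,-11,10,12,-2.6,-11,20,18,-4,-11,30,24,-5.3,-11,40,29.1,-6.6,-10,50,29.1,-6.6,-9,60,29.1,-6.6,-7,70,29.1,-6.6,-7,80]}}

```text
clock: 12.4
tcp_pos: [0.4258, -0.05, 0.0994]
orientation: [-3.141, -0.068, 0.003]
contact_force: [0.0, -0.6, 0.2]
grip_width: 0.0724
gripper_force: 0.0
```

Request:
{"api": "move_arm", "payload": {"rows": [0,0,0,5.8,0,0,0,5.8,0,0,4,5.8,0,0,6.5,5.8,0,0,7.2,5.8,0,0,7.2,5.8]}}

```text
clock: 13.15
tcp_pos: [0.4268, -0.0503, 0.0284]
orientation: [-3.14, 0.082, 0.0]
contact_force: [-0.8, -0.8, 0.2]
grip_width: 0.0727
gripper_force: 0.0
```

Request:
{"api": "move_arm", "payload": {"rows": [0,0,0,0,0,0,0,0,0,0,0,0,0,0,0,0], "fingers": 0.4}}

```text
clock: 13.65
tcp_pos: [0.4275, -0.0504, 0.0293]
orientation: [3.14, -0.083, 0.003]
contact_force: [-1.8, 0.3, 7.8]
grip_width: 0.0575
gripper_force: 43.0
```

Request:
{"api": "move_arm", "payload": {"rows": [0,0,-5,0,0,0,-10,0,1,5,-12,-10,2,10,-12,-20,3,15,-12,-30,4,20,-12,-40,4.7,24.5,-12,-50,4.7,24.5,-12,-60,4.7,24.5,-12,-70,4.7,24.5,-12,-80]}}

```text
clock: 14.9
tcp_pos: [0.4605, -0.2976, 0.1486]
orientation: [2.454, 1.962, -0.0]
contact_force: [0.6, -0.4, -1.2]
grip_width: 0.0576
gripper_force: 43.6
```

Request:
{"api": "move_arm", "payload": {"rows": [0,0,0,-5.8,0,0,0,-5.8,0,0,0,-5.8]}}

```text
clock: 15.28
tcp_pos: [0.4606, -0.2975, 0.1485]
orientation: [2.359, 2.074, -0.0]
contact_force: [0.1, -0.2, 0.2]
grip_width: 0.0572
gripper_force: 43.6
```

```bash
python3 plan.py .4615,-.298,.05,82.7 .4615,-.298,.03,82.7; python3 - <<'E'
from h import *
f=r.grab_frame("wrist")
cv2.imwrite("pics/w4.png",f)
E
```

```text
15.275 [ 0.4606 -0.2975  0.1485 82.6491] 0.057173747832324595 43.637791872024536
[0.4615, -0.298, 0.05, 82.7] [-0.04, 0.1, 9.85, -0.05]
[0.4615, -0.298, 0.03, 82.7] [-0.04, 0.1, 11.85, -0.05]
```

View pics/w4.png

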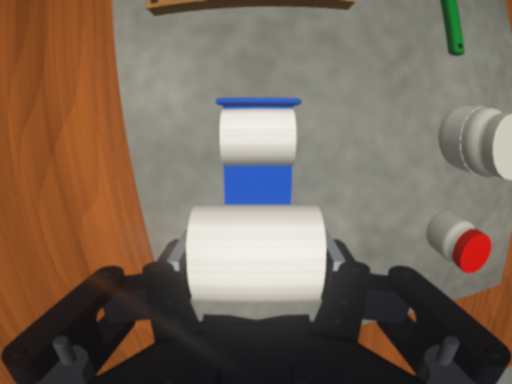

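Request:
{"api": "move_arm", "payload": {"rows": [0,0.1,5,0,0,0.1,7,0,0,0.1,9,0,0,0.1,10,0,0,0.1,11,0,0,0.1,11.8,0,0,0.1,11.8,0]}}

```text
clock: 16.2
tcp_pos: [0.4618, -0.2976, 0.0302]
orientation: [-2.357, -2.077, 0.0]
contact_force: [0.4, -1.3, -0.9]
grip_width: 0.0576
gripper_force: 43.8
```

Request:
{"api": "move_arm", "payload": {"rows": [0,0,0,0,0,0,0,0,0,0,0,0], "fingers": 0.85}}

```text
clock: 16.58
tcp_pos: [0.4619, -0.2977, 0.0306]
orientation: [2.357, 2.076, 0.0]
contact_force: [-0.4, -0.1, -0.9]
grip_width: 0.0726
gripper_force: 0.0
```

```bash
python3 plan.py .4615,-.298,.15,82.7 .549,.0455,.10,-4 / .549,.0455,.028,-4 / .549,.0455,.15,-4 .4647,-.2732,.19,82.7
```

```text
16.575 [ 0.4619 -0.2977  0.0306 82.765 ] 0.07259833796185075 0.0
[0.4615, -0.298, 0.15, 82.7] [-0.03, -0.03, -11.94, 0.06]
[0.549, 0.0455, 0.1, -4.0] [35.14, 4.32, -6.94, 86.76]
new call
[0.549, 0.0455, 0.028, -4.0] [0.0, 0.0, 7.2, 0.0]
new call
[0.549, 0.0455, 0.15, -4.0] [0.0, 0.0, -12.2, 0.0]
[0.4647, -0.2732, 0.19, 82.7] [-6.19, 32.38, -16.2, -86.7]
```

Request:
{"api": "move_arm", "payload": {"rows": [0,0,-6,0,0,0,-11,0,6,0.7,-11,10,12,1.5,-11,20,18,2.2,-11,30,24,3,-11,40,30,3.7,-10,50,35.1,4.3,-9,60,35.1,4.3,-7,70,35.1,4.3,-7,80]}}

```text
clock: 17.82
tcp_pos: [0.5474, 0.0463, 0.0989]
orientation: [3.141, 0.071, -0.004]
contact_force: [-0.6, 0.6, 0.1]
grip_width: 0.0724
gripper_force: 0.0
```

Request:
{"api": "move_arm", "payload": {"rows": [0,0,0,6.8,0,0,0,6.8,0,0,4,6.8,0,0,6.5,6.8,0,0,7.2,6.8,0,0,7.2,6.8]}}

```text
clock: 18.58
tcp_pos: [0.5487, 0.0452, 0.0285]
orientation: [-3.14, 0.109, 0.0]
contact_force: [0.1, -0.3, 0.5]
grip_width: 0.0726
gripper_force: 0.0
```

Request:
{"api": "move_arm", "payload": {"rows": [0,0,0,0,0,0,0,0,0,0,0,0,0,0,0,0], "fingers": 0.4}}

```text
clock: 19.08
tcp_pos: [0.5496, 0.0453, 0.0296]
orientation: [-3.139, 0.11, -0.004]
contact_force: [-0.9, -0.7, 6.7]
grip_width: 0.0575
gripper_force: 43.0
```

Request:
{"api": "move_arm", "payload": {"rows": [0,0,-5,0,0,0,-10,0,-1,5,-16,-10,-2,10,-16,-20,-3,15,-16,-30,-4,20,-16,-40,-5,26,-16,-50,-6.2,32.4,-16,-60,-6.2,32.4,-16,-70,-6.2,32.4,-16,-80]}}

```text
clock: 20.32
tcp_pos: [0.4629, -0.2755, 0.1884]
orientation: [2.473, 1.936, -0.001]
contact_force: [0.3, 0.6, -0.1]
grip_width: 0.0575
gripper_force: 43.4
```

Request:
{"api": "move_arm", "payload": {"rows": [0,0,0,-6.7,0,0,0,-6.7,0,0,0,-6.7]}}

```text
clock: 20.7
tcp_pos: [0.4638, -0.2736, 0.1884]
orientation: [2.361, 2.072, -0.0]
contact_force: [0.3, 0.4, -1.0]
grip_width: 0.0574
gripper_force: 43.4
```

```bash
python3 plan.py .4647,-.2732,.09,82.7 .4647,-.2732,.071,82.7; python3 - <<'E'
from h import *
f=r.grab_frame("wrist")
cv2.imwrite("pics/w5.png",f)
E
```

```text
20.7 [ 0.4638 -0.2736  0.1884 82.5413] 0.05737318853253481 43.350239396095276
[0.4647, -0.2732, 0.09, 82.7] [0.05, 0.08, 9.84, -0.16]
[0.4647, -0.2732, 0.071, 82.7] [0.05, 0.08, 11.74, -0.16]
```

View pics/w5.png

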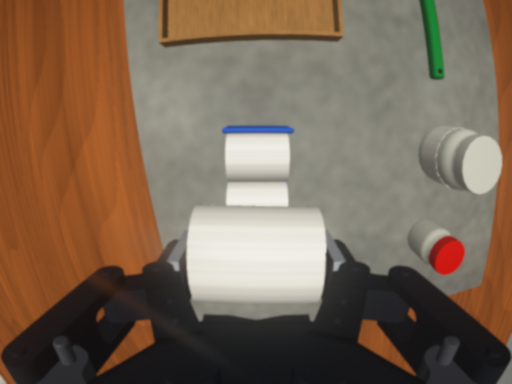

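Request:
{"api": "move_arm", "payload": {"rows": [0,0.1,5,0,0,0.1,8,0,0,0.1,9.5,0,0,0.1,10.5,0,0,0.1,11.2,0,0,0.1,11.7,0,0,0.1,11.7,0]}}

```text
clock: 21.62
tcp_pos: [0.4655, -0.2738, 0.0718]
orientation: [2.358, 2.074, 0.001]
contact_force: [1.0, 0.8, -1.0]
grip_width: 0.0575
gripper_force: 43.3
```

Request:
{"api": "move_arm", "payload": {"rows": [0,0,0,0,0,0,0,0,0,0,0,0], "fingers": 0.85}}

```text
clock: 22.0
tcp_pos: [0.465, -0.2739, 0.0714]
orientation: [2.359, 2.074, 0.0]
contact_force: [-1.0, 0.2, -0.2]
grip_width: 0.0725
gripper_force: 0.0
```

```bash
python3 plan.py .4647,-.2732,.17,82.7 .4955,.0495,.10,-2.5 / .4955,.0495,.028,-2.5 / .4955,.0495,.15,-2.5 .4583,-.3228,.19,82.7
```

```text
22.0 [ 0.465  -0.2739  0.0714 82.6588] 0.07254374539689994 0.0
[0.4647, -0.2732, 0.17, 82.7] [0.06, -0.03, -9.86, -0.04]
[0.4955, 0.0495, 0.1, -2.5] [32.46, -1.1, -2.86, 85.16]
new call
[0.4955, 0.0495, 0.028, -2.5] [0.0, 0.0, 7.2, 0.0]
new call
[0.4955, 0.0495, 0.15, -2.5] [0.0, 0.0, -12.2, 0.0]
[0.4583, -0.3228, 0.19, 82.7] [-2.09, 37.36, -16.2, -85.2]
```

Request:
{"api": "move_arm", "payload": {"rows": [0,0,-6,0,0,0,-10,0,6,-0.2,-9,10,12,-0.4,-8,20,18,-0.6,-8,30,24,-0.8,-8,40,30,-1,-7,50,32.5,-1.1,-6,60,32.5,-1.1,-4,70,32.5,-1.1,-2.9,80]}}

```text
clock: 23.25
tcp_pos: [0.495, 0.0508, 0.0995]
orientation: [3.141, 0.066, -0.001]
contact_force: [-0.5, -1.0, -0.0]
grip_width: 0.0723
gripper_force: 0.0
```

Request:
{"api": "move_arm", "payload": {"rows": [0,0,0,5.2,0,0,0,5.2,0,0,4,5.2,0,0,6.5,5.2,0,0,7.2,5.2,0,0,7.2,5.2]}}

```text
clock: 24.0
tcp_pos: [0.4956, 0.05, 0.0285]
orientation: [-3.141, 0.068, 0.0]
contact_force: [-1.0, -0.0, 0.5]
grip_width: 0.0728
gripper_force: 0.0
```

Request:
{"api": "move_arm", "payload": {"rows": [0,0,0,0,0,0,0,0,0,0,0,0,0,0,0,0], "fingers": 0.4}}

```text
clock: 24.5
tcp_pos: [0.4964, 0.0501, 0.0294]
orientation: [-3.141, 0.069, -0.003]
contact_force: [-1.1, -0.6, 6.5]
grip_width: 0.0577
gripper_force: 43.2
```

Request:
{"api": "move_arm", "payload": {"rows": [0,0,-5,0,0,0,-10,0,-0.3,5,-16,-10,-0.6,10,-16,-20,-0.9,15,-16,-30,-1.2,20,-16,-40,-1.5,26,-16,-50,-1.8,32,-16,-60,-2.1,37.4,-16,-70,-2.1,37.4,-16,-80]}}

```text
clock: 25.75
tcp_pos: [0.4558, -0.3282, 0.1884]
orientation: [2.466, 1.944, -0.003]
contact_force: [1.3, 0.9, -0.8]
grip_width: 0.0574
gripper_force: 43.6
```

Request:
{"api": "move_arm", "payload": {"rows": [0,0,0,-5.2,0,0,0,-5.2,0,0,0,-5.2]}}

```text
clock: 26.12
tcp_pos: [0.458, -0.3224, 0.1884]
orientation: [2.376, 2.056, 0.0]
contact_force: [0.4, 0.9, 0.1]
grip_width: 0.0576
gripper_force: 43.6
```

```bash
python3 plan.py .4583,-.3228,.09,82.7 .4583,-.3228,.071,82.7
```

```text
26.125 [ 0.458  -0.3224  0.1884 81.7351] 0.05757038581311397 43.59538435935974
[0.4583, -0.3228, 0.09, 82.7] [-0.03, 0.04, 9.84, -0.96]
[0.4583, -0.3228, 0.071, 82.7] [-0.03, 0.04, 11.74, -0.96]
```

Request:
{"api": "move_arm", "payload": {"rows": [0,0,5,-0.9,0,0,8,-0.9,0,0,9.5,-0.9,0,0,10.5,-0.9,0,0,11.2,-0.9,0,0,11.7,-0.9,0,0,11.7,-0.9]}}

```text
clock: 27.0
tcp_pos: [0.4581, -0.3228, 0.0715]
orientation: [2.358, 2.075, 0.0]
contact_force: [-0.4, 0.1, -1.4]
grip_width: 0.0574
gripper_force: 43.7
```

Request:
{"api": "move_arm", "payload": {"rows": [0,0,0,0,0,0,0,0,0,0,0,0], "fingers": 0.85}}

```text
clock: 27.38
tcp_pos: [0.4581, -0.3228, 0.0716]
orientation: [2.358, 2.075, 0.0]
contact_force: [-0.9, -0.5, -0.4]
grip_width: 0.0726
gripper_force: 0.0
```

```bash
python3 plan.py .4583,-.3228,.17,82.7 .4378,.057,.10,-4 / .4378,.057,.028,-4 / .4378,.057,.15,-4 .4615,-.298,.23,82.7
```

```text
27.375 [ 0.4581 -0.3228  0.0716 82.7081] 0.07261876253055706 0.0
[0.4583, -0.3228, 0.17, 82.7] [0.01, 0.02, -9.84, 0.01]
[0.4378, 0.057, 0.1, -4.0] [37.42, -6.84, -2.84, 86.71]
new call
[0.4378, 0.057, 0.028, -4.0] [0.0, 0.0, 7.2, 0.0]
new call
[0.4378, 0.057, 0.15, -4.0] [0.0, 0.0, -12.2, 0.0]
[0.4615, -0.298, 0.23, 82.7] [4.84, 35.25, -20.2, -86.7]
```

Request:
{"api": "move_arm", "payload": {"rows": [0,0,-6,0,0,0,-10,0,6,-1,-9,10,12,-2.1,-8,20,18,-3.2,-8,30,24,-4.3,-8,40,30,-5.5,-7,50,36,-6.8,-6,60,37.4,-6.8,-4,70,37.4,-6.8,-2.9,80]}}

```text
clock: 28.62
tcp_pos: [0.4377, 0.0603, 0.0998]
orientation: [-3.137, -0.15, -0.0]
contact_force: [-0.4, 0.1, -0.5]
grip_width: 0.0725
gripper_force: 0.0
```

Request:
{"api": "move_arm", "payload": {"rows": [0,0,0,6.7,0,0,0,6.7,0,0,4,6.7,0,0,6.5,6.7,0,0,7.2,6.7,0,0,7.2,6.7]}}

```text
clock: 29.38
tcp_pos: [0.4382, 0.0568, 0.0285]
orientation: [-3.141, 0.032, 0.0]
contact_force: [0.2, -0.3, 0.0]
grip_width: 0.0729
gripper_force: 0.0
```

Request:
{"api": "move_arm", "payload": {"rows": [0,0,0,0,0,0,0,0,0,0,0,0,0,0,0,0], "fingers": 0.4}}

```text
clock: 29.88
tcp_pos: [0.4388, 0.057, 0.0295]
orientation: [-3.141, 0.033, -0.003]
contact_force: [-0.1, 0.1, 7.9]
grip_width: 0.0575
gripper_force: 42.0
```

Request:
{"api": "move_arm", "payload": {"rows": [0,0,-6,0,0,0,-12,0,0.5,4,-17,-10,1,9,-20.2,-20,1.7,14,-20.2,-30,2.4,19,-20.2,-40,3.2,24,-20.2,-50,4,30,-20.2,-60,4.8,35.2,-20.2,-70,4.8,35.2,-20.2,-80]}}

```text
clock: 31.12
tcp_pos: [0.4773, -0.3015, 0.2307]
orientation: [2.458, 1.953, -0.002]
contact_force: [0.2, 1.2, -1.0]
grip_width: 0.0575
gripper_force: 43.5
```

Request:
{"api": "move_arm", "payload": {"rows": [0,0,0,-6.7,0,0,0,-6.7,0,0,0,-6.7,0,0,0,-6.7]}}

```text
clock: 31.62
tcp_pos: [0.4785, -0.2958, 0.2305]
orientation: [2.341, 2.095, 0.0]
contact_force: [0.2, 0.3, -1.2]
grip_width: 0.0576
gripper_force: 43.5
```

```bash
python3 plan.py .4615,-.298,.13,82.7 .4615,-.298,.1125,82.7;python3 - <<'E'
from h import *
a=r.grab_frame("wrist");b=r.grab_frame("side");c=r.grab_frame("top")
cv2.imwrite("pics/m6.png",np.hstack([cv2.resize(a,(400,300)),cv2.resize(b[80:230,240:340],(200,300)),cv2.resize(c[190:265,310:410],(200,150)).repeat(2,0)]))
E
```

```text
31.625 [ 0.4785 -0.2958  0.2305 83.6338] 0.057620072015055174 43.48925292491913
[0.4615, -0.298, 0.13, 82.7] [-0.4, -1.66, 10.05, 0.93]
[0.4615, -0.298, 0.1125, 82.7] [-0.4, -1.66, 11.8, 0.93]
```

View pics/m6.png

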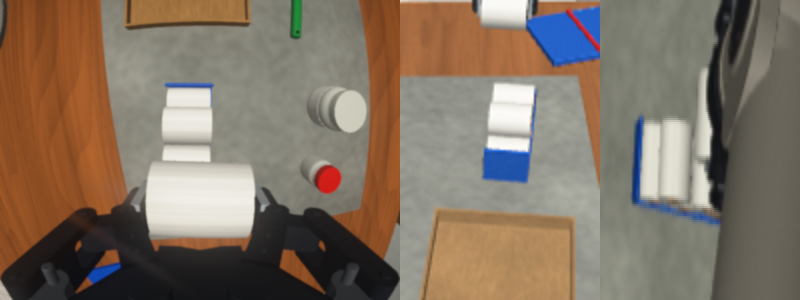

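Request:
{"api": "move_arm", "payload": {"rows": [-0.4,-1.6,4,0.9,-0.4,-1.6,7,0.9,-0.4,-1.6,7,0.9,-0.4,-1.6,7,0.9]}}

```text
clock: 32.28
tcp_pos: [0.4631, -0.2985, 0.1614]
orientation: [2.356, 2.076, 0.001]
contact_force: [0.4, 0.1, -0.1]
grip_width: 0.0576
gripper_force: 43.4
```

```bash
python3 plan.py .4615,-.298,.1125,82.7;python3 - <<'E'
from h import *
b=r.grab_frame("side")
cv2.imwrite("pics/m7.png",cv2.resize(b[70:180,260:340],(480,660))[60:])
E
```

```text
32.275 [ 0.4631 -0.2985  0.1614 82.7917] 0.057562223625016486 43.43716084957123
[0.4615, -0.298, 0.1125, 82.7] [0.03, -0.16, 4.89, 0.09]
```

View pics/m7.png

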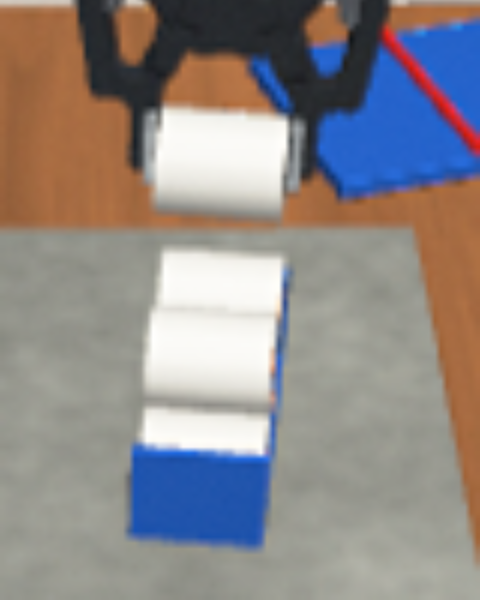

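Request:
{"api": "move_arm", "payload": {"rows": [0,-0.1,2.5,0,0,-0.1,3.7,0,0,-0.1,4.4,0,0,-0.1,4.9,0,0,-0.1,4.9,0,0,-0.1,4.9,0]}}

```text
clock: 33.08
tcp_pos: [0.4613, -0.2983, 0.1117]
orientation: [2.357, 2.077, 0.0]
contact_force: [-0.5, -0.3, -1.2]
grip_width: 0.0577
gripper_force: 43.4
```

Request:
{"api": "move_arm", "payload": {"rows": [0,0,0,0,0,0,0,0,0,0,0,0], "fingers": 0.85}}

```text
clock: 33.45
tcp_pos: [0.4612, -0.2982, 0.1114]
orientation: [2.357, 2.077, 0.0]
contact_force: [-0.6, -0.3, -0.0]
grip_width: 0.0723
gripper_force: 0.0
```

Request:
{"api": "move_arm", "payload": {"rows": [0,0,-5,0,0,0,-10,0,6,0,-11,0,12,0,-12,0,12,0,-12,0]}}

```text
clock: 34.08
tcp_pos: [0.4777, -0.174, 0.2325]
orientation: [2.348, 2.087, 0.004]
contact_force: [-0.4, -0.8, 0.3]
grip_width: 0.0726
gripper_force: 0.0
```

```bash
python3 plan.py;python3 - <<'E'
from h import *
b=r.grab_frame("side");c=r.grab_frame("top");cv2.imwrite("side3.png",b);cv2.imwrite("top3.png",c)
cv2.imwrite("pics/m8.png",np.hstack([cv2.resize(b[80:380,130:350],(440,600)),cv2.resize(c[130:280,310:400],(360,600))]))
E
```

```text
34.075 [ 0.4777 -0.174   0.2325 83.2697] 0.07255689832074501 0.0
```

View pics/m8.png

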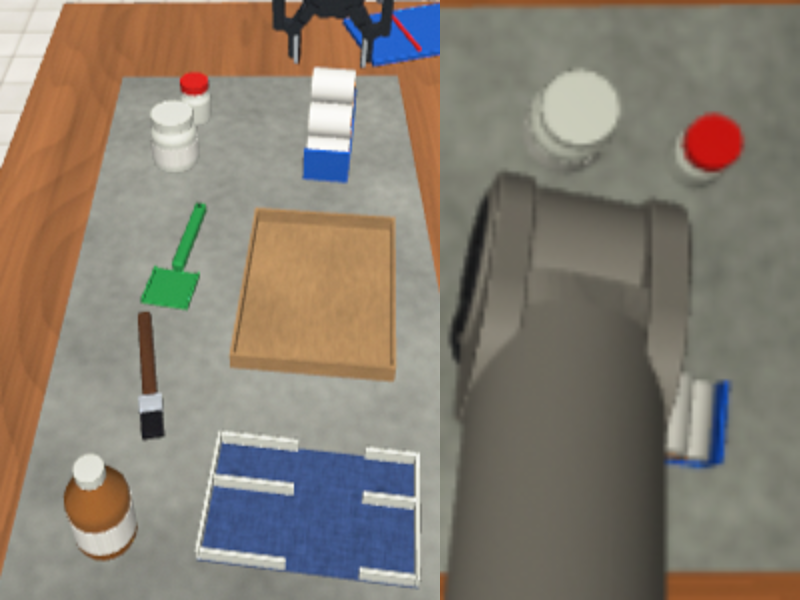

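```bash
python3 - <<'E'
from h import *
for k,u,z in(('end',(230,183.5),.012),('tip',(212.5,232.5),.002),('junc',(220,214),.01)): print(k,atz("side",u,z))
E
python3 plan.py .62,-.1,.25,83
```

```text
end [ 0.6439 -0.1481  0.012 ]
tip [0.6762 0.0196 0.002 ]
junc [ 0.6618 -0.0353  0.01  ]
34.175 [ 0.4763 -0.1789  0.2315 82.8655] 0.07232092364380399 0.0
[0.62, -0.1, 0.25, 83.0] [9.61, 13.28, -1.85, -0.13]
```

Request:
{"api": "move_arm", "payload": {"rows": [11.5,16.5,-2,4,11.5,16.5,-2,4,11.5,16.5,-2,4,11.5,16.5,-2,4,11.5,16.5,-2,4,11.5,16.5,-2,4], "fingers": 0.6}}

```text
clock: 34.92
tcp_pos: [0.6528, -0.0884, 0.2508]
orientation: [-2.431, -1.99, 0.003]
contact_force: [0.0, -0.1, 0.0]
grip_width: 0.0511
gripper_force: 0.0
```

```bash
python3 plan.py;python3 - <<'E'
from h import *
import json
p=r.camera_params("wrist");f=r.grab_frame("wrist");b=r.grab_frame("side")
p['world_from_camera']=np.array(p['world_from_camera']).tolist();json.dump(p,open("w9.json","w"))
cv2.imwrite("pics/m9.png",cv2.resize(f,(800,600),interpolation=cv2.INTER_CUBIC));cv2.imwrite("side9.png",b)
E
```

```text
34.925 [ 0.6528 -0.0884  0.2508 78.6047] 0.051141395256102395 0.0
```

View pics/m9.png

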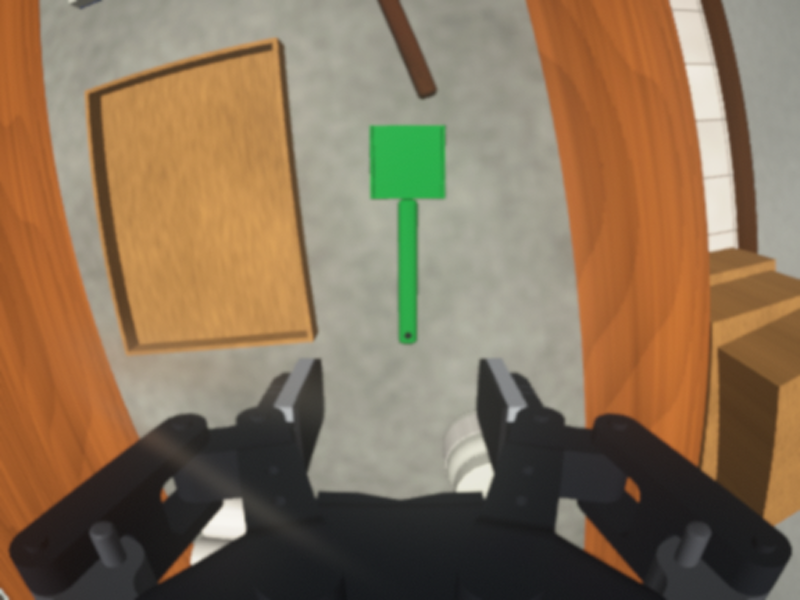

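```bash
python3 - <<'E'
from h import *
import json
p=json.load(open("w9.json"));W=lambda u,v:(u/1.5625-.18,v/1.5625-.18)
t,j,e=[atz("wrist",W(*a),z,p) for a,z in(((408,126),.004),((408,199),.01),((408,343),.016))]
d=(t-e)[:2];L=np.linalg.norm(d);d/=L;print(t,j,e,L,np.degrees(np.arctan2(d[1],d[0])),'origin',t[:2]-.105*d,e[:2]+.075*d)
print('h check',tri(ray("wrist",W(408,343),p),ray("side",(230,183.5))),tri(ray("wrist",W(408,126),p),ray("side",(212.5,232.5))))
print('brush end',atz("wrist",W(428,95),.012,p))
E
python3 plan.py .6567,-.0845,.06,78.6 .6567,-.0845,.018,78.6
```

```text
[0.6803 0.0183 0.004 ] [ 0.6686 -0.0395  0.01  ] [ 0.6456 -0.1552  0.016 ] 0.17690847523784656 78.70133748218909 origin [ 0.6597 -0.0847] [ 0.6603 -0.0816]
h check (array([ 0.6451, -0.1606,  0.0008]), np.float64(0.000677456482191713)) (array([0.6785, 0.0184, 0.0004]), np.float64(0.0039026123244182065))
brush end [0.7002 0.0391 0.012 ]
35.025 [ 0.6531 -0.0878  0.2513 78.6314] 0.05091750666545743 0.0
[0.6567, -0.0845, 0.06, 78.6] [0.39, 0.29, 19.13, 0.03]
[0.6567, -0.0845, 0.018, 78.6] [0.39, 0.29, 23.33, 0.03]
```

Request:
{"api": "move_arm", "payload": {"rows": [0.5,0.6,6,0,0.5,0.6,12,0,0.5,0.6,17,0,0.5,0.6,20.5,0,0.5,0.6,22.5,0,0.5,0.6,23.3,0,0.5,0.6,23.3,0]}}

```text
clock: 35.9
tcp_pos: [0.6617, -0.0823, 0.0191]
orientation: [2.428, 1.993, 0.001]
contact_force: [0.3, -0.2, 1.0]
grip_width: 0.0512
gripper_force: 0.0
```

Request:
{"api": "move_arm", "payload": {"rows": [0,0,0,0,0,0,0,0,0,0,0,0,0,0,0,0,0,0,0,0], "fingers": 0, "newtons": 50}}

```text
clock: 36.52
tcp_pos: [0.6622, -0.082, 0.0197]
orientation: [2.427, 1.993, 0.003]
contact_force: [-1.3, 0.6, 5.8]
grip_width: 0.0146
gripper_force: 51.0
```

Request:
{"api": "move_arm", "payload": {"rows": [0,0,-5,0,0,0,-10,0,0,0,-14,0,0,0,-14,0,0,0,-14,0]}}

```text
clock: 37.15
tcp_pos: [0.6606, -0.082, 0.1578]
orientation: [-2.428, -1.993, 0.001]
contact_force: [-0.2, 0.1, -1.3]
grip_width: 0.0144
gripper_force: 50.1
```

```bash
python3 plan.py .6,.15,.16,36 .4935,.3106,.16,-6.1 / .4935,.3106,.022,-6.1;python3 - <<'E'
from h import *
import json
p=r.camera_params("wrist");f=r.grab_frame("wrist");b=r.grab_frame("side")
p['world_from_camera']=np.array(p['world_from_camera']).tolist();json.dump(p,open("w10.json","w"))
cv2.imwrite("pics/m10.png",np.hstack([cv2.resize(f,(400,300)),cv2.resize(b,(400,300))]))
E
```

```text
37.15 [ 0.6606 -0.082   0.1578 78.7825] 0.014374343120933138 50.133304595947266
[0.6, 0.15, 0.16, 36.0] [21.58, -10.46, -0.22, 42.78]
[0.4935, 0.3106, 0.16, -6.1] [35.26, -24.03, -0.22, 84.88]
new call
[0.4935, 0.3106, 0.022, -6.1] [0.0, 0.0, 13.8, 0.0]
```

View pics/m10.png

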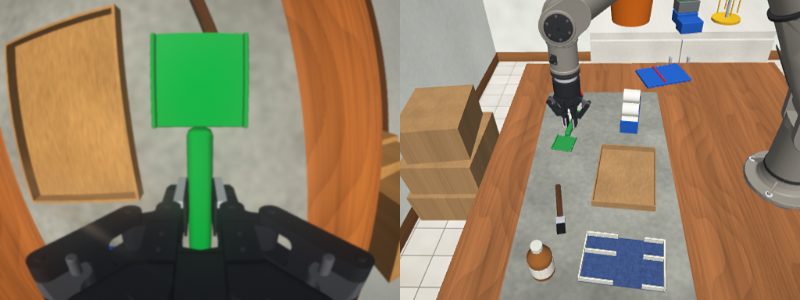

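Request:
{"api": "move_arm", "payload": {"rows": [4,-2.5,-3,9,9,-5.5,-3,19,14,-8.5,-3,29,18.5,-11.5,-3,39,23,-15,-3,49,27.5,-18,-3,59,31.5,-21,-3,69,35.3,-24,-3,78,35.3,-24,-3,84.9,35.3,-24,-3,84.9]}}

```text
clock: 38.5
tcp_pos: [0.4936, 0.311, 0.187]
orientation: [3.135, -0.164, -0.002]
contact_force: [-1.0, -0.4, -0.5]
grip_width: 0.0147
gripper_force: 50.1
```

Request:
{"api": "move_arm", "payload": {"rows": [0,0,0,0,0,0,0,0]}}

```text
clock: 38.75
tcp_pos: [0.4949, 0.31, 0.188]
orientation: [3.137, -0.168, -0.0]
contact_force: [-0.0, -0.0, -0.3]
grip_width: 0.0142
gripper_force: 50.1
```

```bash
python3 plan.py .4935,.3106,.06,-6.1 .4935,.3106,.024,-6.1;python3 - <<'E'
from h import *
# tray-corner recheck: white walls in wrist view not needed; check green outline in wrist frame
f=r.grab_frame("wrist");h=cv2.cvtColor(f,cv2.COLOR_BGR2HSV);m=((h[...,0]>45)&(h[...,0]<80)&(h[...,1]>100)).astype(np.uint8)
c=max(cv2.findContours(m,0,2)[0],key=cv2.contourArea);print(cv2.boundingRect(c),cv2.contourArea(c))
E
```

```text
38.75 [ 0.4949  0.31    0.188  -6.139 ] 0.014225341241682699 50.12356460094452
[0.4935, 0.3106, 0.06, -6.1] [-0.14, -0.05, 12.8, -0.04]
[0.4935, 0.3106, 0.024, -6.1] [-0.14, -0.05, 16.4, -0.04]
(193, 42, 126, 279) 19443.5
```

Request:
{"api": "move_arm", "payload": {"rows": [-0.1,0,6,0,-0.1,0,11,0,-0.1,0,14,0,-0.1,0,15.5,0,-0.1,0,16.2,0,-0.1,0,16.5,0,-0.1,0,16.5,0]}}

```text
clock: 39.67
tcp_pos: [0.494, 0.3115, 0.0242]
orientation: [-3.136, 0.168, -0.002]
contact_force: [-0.2, -0.7, -1.4]
grip_width: 0.0144
gripper_force: 50.1
```

```bash
python3 plan.py; python3 - <<'E'
from h import *
f=r.grab_frame("side");h=cv2.cvtColor(f,cv2.COLOR_BGR2HSV);m=((h[...,0]>45)&(h[...,0]<80)&(h[...,1]>100)).astype(np.uint8)
c=max(cv2.findContours(m,0,1)[0],key=cv2.contourArea);b=cv2.boxPoints(cv2.minAreaRect(c))
C=np.array([.5058,.2841]);Rm=np.array([[np.cos(.106),-np.sin(.106)],[np.sin(.106),np.cos(.106)]])
w=np.array([atz("side",q[0].astype(float),.007)[:2] for q in c]);t=(w-C)@Rm.T;print('green extents in tray frame',t.min(0),t.max(0))
E
```

```text
39.675 [ 0.494   0.3115  0.0242 -6.1153] 0.014414974585400678 50.098974108695984
green extents in tray frame [-0.0027 -0.0056] [0.0869 0.0525]
```

Request:
{"api": "move_arm", "payload": {"rows": [0,0,0.15,0,0,0,0.15,0]}}

```text
clock: 39.98
tcp_pos: [0.494, 0.3114, 0.0227]
orientation: [-3.136, 0.168, -0.002]
contact_force: [-0.4, -0.2, 5.5]
grip_width: 0.0145
gripper_force: 50.8
```

Request:
{"api": "move_arm", "payload": {"rows": [0,0,0,0,0,0,0,0,0,0,0,0,0,0,0,0], "fingers": 0.5}}

```text
clock: 40.48
tcp_pos: [0.4934, 0.311, 0.0217]
orientation: [3.137, -0.168, -0.0]
contact_force: [-0.4, 0.4, -0.9]
grip_width: 0.0428
gripper_force: 0.0
```

Request:
{"api": "move_arm", "payload": {"rows": [0,0,-5,0,0,0,-10,0,0,0,-16,0,0,0,-20,0,0,0,-22,0,0,0,-22,0]}}

```text
clock: 41.22
tcp_pos: [0.4942, 0.3116, 0.2434]
orientation: [-3.135, 0.168, -0.004]
contact_force: [-0.1, -0.7, 0.2]
grip_width: 0.0424
gripper_force: 0.0
```

```bash
cat > seg.py <<'E'
from h import *
C=np.array([.5058,.2841]);a=-.106;Rt=np.array([[np.cos(a),np.sin(a)],[-np.sin(a),np.cos(a)]])
tr=lambda w:Rt@(np.asarray(w)[:2]-C)
def green(f):
    h=cv2.cvtColor(f,cv2.COLOR_BGR2HSV);return ((h[...,0]>45)&(h[...,0]<80)&(h[...,1]>100)).astype(np.uint8)
def brown(f):  # dark wooden handle
    h=cv2.cvtColor(f,cv2.COLOR_BGR2HSV);return ((h[...,0]<15)&(h[...,1]>110)&(h[...,2]<110)).astype(np.uint8)
def big(m):
    c=max(cv2.findContours(m,0,1)[0],key=cv2.contourArea);return c
E
python3 plan.py; python3 - <<'E'
from seg import *
for n in("side","top","wrist"):
    p=r.camera_params(n);f=r.grab_frame(n);cv2.imwrite(n+"11.png",f)
    c=big(green(f));t=np.array([tr(atz(n,q[0].astype(float),.008,p)) for q in c]);print(n,'scoop in tray',t.min(0),t.max(0),len(c))
    m=brown(f)
    if n=="side": m[:150]=0;m[:,:210]=0;m[:,270:]=0
    if n=="top": m[:135]=0;m[190:]=0;m[:,:185]=0;m[:,270:]=0
    if n!="wrist" and m.any():
        c=big(m);w=np.array([atz(n,q[0].astype(float),.012,p)[:2] for q in c]);print(n,cv2.boundingRect(c),cv2.contourArea(c));print(cv2.boxPoints(cv2.minAreaRect(w.astype(np.float32))))
E
```

```text
41.225 [ 0.4942  0.3116  0.2434 -6.1241] 0.04244478369922954 0.0
side scoop in tray [-0.0919 -0.0043] [0.0867 0.0528] 234
top scoop in tray [-0.0919 -0.0013] [0.087  0.0598] 142
top (210, 159, 36, 10) 124.5
[[0.6721 0.1542]
 [0.6917 0.0404]
 [0.7066 0.0429]
 [0.6869 0.1568]]
wrist scoop in tray [-0.0945 -0.0026] [0.0869 0.0568] 377
```

```bash
python3 plan.py .6877,.1085,.15,99.3 / .6877,.1085,.0185,99.3
```

```text
41.375 [ 0.4928  0.3106  0.2403 -6.1123] 0.04275524466564096 0.0
[0.6877, 0.1085, 0.15, 99.3] [21.54, 18.02, 9.03, -105.41]
new call
[0.6877, 0.1085, 0.0185, 99.3] [0.0, 0.0, 13.15, 0.0]
```

Request:
{"api": "move_arm", "payload": {"rows": [3,3,0,-10,7,6,0,-20,11,9,2,-30,15,12,4,-40,18,15,6,-50,21.5,18,9,-60,21.5,18,9,-70,21.5,18,9,-80,21.5,18,9,-90,21.5,18,9,-100]}}

```text
clock: 42.62
tcp_pos: [0.687, 0.109, 0.1496]
orientation: [-2.137, -2.3, 0.004]
contact_force: [0.0, 0.0, -0.7]
grip_width: 0.0432
gripper_force: 0.0
```

Request:
{"api": "move_arm", "payload": {"rows": [0,0,0,-5.4,0,0,0,-5.4,0,0,0,-5.4]}}

```text
clock: 43.0
tcp_pos: [0.6875, 0.1091, 0.1508]
orientation: [-2.036, -2.391, 0.002]
contact_force: [-0.1, 0.0, 0.4]
grip_width: 0.0427
gripper_force: 0.0
```

```bash
python3 plan.py .6877,.1085,.05,99.3 .6877,.1085,.0185,99.3; python3 - <<'E'
from seg import *
import json
p=r.camera_params("wrist");f=r.grab_frame("wrist")
m=brown(f);h=cv2.cvtColor(f,cv2.COLOR_BGR2HSV)
n,l,s,c=cv2.connectedComponentsWithStats(m);print([(s[i].tolist()) for i in range(1,n) if s[i][4]>150])
# handle: component near middle columns
for i in range(1,n):
    if s[i][4]>300 and 180<c[i][0]<330 and c[i][1]<300:
        k=np.argwhere(l==i)[:,::-1].astype(float);w=np.array([atz("wrist",q,.014,p)[:2] for q in k]);print(c[i]);print(cv2.boxPoints(cv2.minAreaRect(w.astype(np.float32))))
E
```

```text
43.0 [ 0.6875  0.1091  0.1508 99.1773] 0.04273526767495624 0.0
[0.6877, 0.1085, 0.05, 99.3] [-0.06, 0.01, 10.08, -0.12]
[0.6877, 0.1085, 0.0185, 99.3] [-0.06, 0.01, 13.23, -0.12]
[[499, 0, 13, 57, 487], [445, 56, 59, 230, 1177], [250, 137, 15, 119, 1567], [350, 318, 52, 50, 172]]
[257.4154 196.1742]
[[0.6746 0.1544]
 [0.6939 0.0405]
 [0.7064 0.0426]
 [0.6871 0.1565]]
```

Request:
{"api": "move_arm", "payload": {"rows": [0,0.1,5,0,0,0.1,9.5,0,0,0.1,12,0,0,0.1,13.2,0,0,0.1,13.2,0]}}

```text
clock: 43.68
tcp_pos: [0.6888, 0.1094, 0.0194]
orientation: [-2.034, -2.393, 0.001]
contact_force: [0.3, -0.1, 0.1]
grip_width: 0.0426
gripper_force: 0.0
```

Request:
{"api": "move_arm", "payload": {"rows": [0,0,0,0,0,0,0,0,0,0,0,0,0,0,0,0,0,0,0,0], "fingers": 0, "newtons": 50}}

```text
clock: 44.3
tcp_pos: [0.6903, 0.1096, 0.0216]
orientation: [2.034, 2.392, 0.004]
contact_force: [-0.4, 0.5, 6.5]
grip_width: 0.0143
gripper_force: 52.0
```

Request:
{"api": "move_arm", "payload": {"rows": [0,0,-5,0,0,0,-10,0,0,0,-14,0,0,0,-16,0,0,0,-16,0]}}

```text
clock: 44.92
tcp_pos: [0.6896, 0.1094, 0.1809]
orientation: [2.034, 2.393, 0.003]
contact_force: [0.4, 0.5, -1.2]
grip_width: 0.0139
gripper_force: 51.2
```

```bash
python3 plan.py .4869,.2479,.18,-6.1 / .4869,.2479,.0225,-6.1
```

```text
44.925 [ 0.6896  0.1094  0.1809 99.2716] 0.013862848699483595 51.20673358440399
[0.4869, 0.2479, 0.18, -6.1] [16.93, -17.78, 0.09, 105.37]
new call
[0.4869, 0.2479, 0.0225, -6.1] [0.0, 0.0, 15.75, 0.0]
```

Request:
{"api": "move_arm", "payload": {"rows": [1,-3,0,10,3,-6,0,20,6,-9,0,30,9,-12,0,40,13,-15,0,50,16.9,-17.8,0,60,16.9,-17.8,0,70,16.9,-17.8,0,80,16.9,-17.8,0,90,16.9,-17.8,0,100]}}

```text
clock: 46.18
tcp_pos: [0.4849, 0.2465, 0.1775]
orientation: [3.139, -0.029, -0.005]
contact_force: [0.6, 0.1, -0.6]
grip_width: 0.014
gripper_force: 51.2
```

Request:
{"api": "move_arm", "payload": {"rows": [0,0,0,5.4,0,0,0,5.4,0,0,0,5.4]}}

```text
clock: 46.55
tcp_pos: [0.4855, 0.247, 0.1787]
orientation: [3.136, -0.165, -0.002]
contact_force: [-0.3, 0.1, -0.2]
grip_width: 0.0139
gripper_force: 51.2
```

```bash
python3 plan.py .4869,.2479,.06,-6.1 .4869,.2479,.026,-6.1
```

```text
46.55 [ 0.4855  0.247   0.1787 -6.0084] 0.013875167234187864 51.20866656303406
[0.4869, 0.2479, 0.06, -6.1] [0.13, -0.1, 11.87, 0.09]
[0.4869, 0.2479, 0.026, -6.1] [0.13, -0.1, 15.27, 0.09]
```

Request:
{"api": "move_arm", "payload": {"rows": [0.1,-0.1,6,0,0.1,-0.1,11,0,0.1,-0.1,13.5,0,0.1,-0.1,14.8,0,0.1,-0.1,15.3,0,0.1,-0.1,15.3,0]}}

```text
clock: 47.3
tcp_pos: [0.4877, 0.2486, 0.0274]
orientation: [-3.136, 0.167, -0.001]
contact_force: [-0.4, 0.5, -0.6]
grip_width: 0.0145
gripper_force: 51.2
```

Request:
{"api": "move_arm", "payload": {"rows": [0,0,0.15,0,0,0,0.15,0]}}

```text
clock: 47.55
tcp_pos: [0.4876, 0.2485, 0.0259]
orientation: [-3.136, 0.167, -0.002]
contact_force: [-0.2, 0.3, -0.6]
grip_width: 0.0143
gripper_force: 51.2
```

Request:
{"api": "move_arm", "payload": {"rows": [0,0,0,0,0,0,0,0,0,0,0,0,0,0,0,0], "fingers": 0.4}}

```text
clock: 48.05
tcp_pos: [0.4873, 0.2483, 0.0253]
orientation: [-3.137, 0.168, -0.0]
contact_force: [0.7, -0.6, -0.3]
grip_width: 0.0341
gripper_force: 0.0
```

Request:
{"api": "move_arm", "payload": {"rows": [0,0,-5,0,0,0,-10,0,0,0,-16,0,0,0,-20,0,0,0,-22,0,0,0,-22,0]}}

```text
clock: 48.8
tcp_pos: [0.488, 0.2487, 0.2468]
orientation: [-3.135, 0.168, -0.005]
contact_force: [-0.2, 0.2, -0.8]
grip_width: 0.0341
gripper_force: 0.0
```

```bash
python3 plan.py; python3 - <<'E'
from seg import *
for n in("side","top","wrist"):
    p=r.camera_params(n);f=r.grab_frame(n);cv2.imwrite(n+"12.png",f)
    for nm,m in(("scoop",green(f)),("brush handle",brown(f))):
        k=np.argwhere(m>0)[:,::-1].astype(float)
        t=np.array([tr(atz(n,q,.014,p)) for q in k]) if len(k) else np.zeros((0,2))
        s=(abs(t[:,0])<.12)&(abs(t[:,1])<.075) if len(t) else []
        t=t[s] if len(t) else t
        if len(t)>30: print(n,nm,len(t),np.percentile(t,1,0),np.percentile(t,99,0),'slope',np.polyfit(t[:,0],t[:,1],1)[0])
# rolls: white blobs in side/top near rack, in rack frame
Cr=np.array([.4615,-.298]);a=-.127;Rr=np.array([[np.cos(a),np.sin(a)],[-np.sin(a),np.cos(a)]])
for n in("side","top"):
    f=cv2.imread(n+"12.png");h=cv2.cvtColor(f,cv2.COLOR_BGR2HSV);m=((h[...,1]<35)&(h[...,2]>140)).astype(np.uint8)
    k,l,s,c=cv2.connectedComponentsWithStats(m)
    for i in range(1,k):
        if s[i][4]<60: continue
        w=Rr@(atz(n,c[i],.09)[:2]-Cr)
        if abs(w[0])<.06 and abs(w[1])<.12: print(n,s[i].tolist(),c[i],w)
E
```

```text
48.8 [ 0.488   0.2487  0.2468 -6.1206] 0.034142220347601476 0.0
side scoop 1467 [-0.0893  0.0002] [0.0847 0.0546] slope 0.0007670046521535881
side brush handle 472 [-0.0857 -0.0439] [ 0.0299 -0.0261] slope 0.0013987842536101421
top scoop 309 [-0.047  -0.0024] [0.0854 0.0565] slope -0.0017182293480099346
top brush handle 172 [-0.0851 -0.0426] [ 0.0288 -0.0278] slope 0.009876514616102547
wrist scoop 3444 [-0.0878 -0.003 ] [0.0858 0.0552] slope -0.00602851341187805
wrist brush handle 583 [-0.0834 -0.0415] [ 0.0286 -0.0312] slope -0.006373606159589525
top [330, 219, 37, 22, 725] [348.3214 229.3614] [0.0008 0.0286]
top [366, 223, 12, 21, 172] [371.6686 233.3198] [-0.0024 -0.0405]
```

```bash
python3 - <<'E'
from h import *
Cr=np.array([.4615,-.298]);a=-.127;X=np.array([np.cos(a),np.sin(a)]);Y=np.array([-np.sin(a),np.cos(a)])
names=dict(low1=(50,28),low2=(0,28),low3=(-50,28),mid1=(25,69),mid2=(-25,69),top=(0,110))
def proj(n,P):
    p=r.camera_params(n);q=np.linalg.inv(np.array(p['world_from_camera']))@np.append(P,1);return np.array([p['fx']*q[0]/q[2]+p['cx'],p['fy']*q[1]/q[2]+p['cy']])
def pt(x,y,z): return np.append(Cr+X*x+Y*y,z)
th=np.linspace(0,2*np.pi,60)
for n,ax in(("top",0),("side",1)):
    f=cv2.cvtColor(cv2.imread(n+"12.png"),cv2.COLOR_BGR2HSV)
    print(n)
    for k,(y,z) in names.items():
        q=np.array([proj(n,pt(0,y/1000+.024*np.cos(t),z/1000+.024*np.sin(t))) for t in th]);print(k,'silhouette',q[:,ax].min().round(1),q[:,ax].max().round(1), 'ends',[np.round(proj(n,pt(s*.029,y/1000,z/1000+.0)),1).tolist() for s in(-1,1)])
    # sample along the axis-centre line
    a0,a1=proj(n,pt(0,.085,.09)),proj(n,pt(0,-.1,.09))
    N=46;out=[]
    for s in np.linspace(0,1,N):
        u,v=np.round(a0+(a1-a0)*s).astype(int);out.append((int((u,v)[ax]),int(f[v,u,2]),int(f[v,u,1])))
    print(out)
E
```

```text
top
low1 silhouette 329.9 345.5 ends [[336.8, 240.1], [338.6, 221.5]]
low2 silhouette 345.9 361.7 ends [[353.0, 242.0], [354.6, 223.5]]
low3 silhouette 362.0 378.0 ends [[369.2, 244.0], [370.7, 225.4]]
mid1 silhouette 340.1 356.3 ends [[347.3, 240.1], [349.1, 220.9]]
mid2 silhouette 356.7 373.1 ends [[364.1, 242.1], [365.7, 223.0]]
top silhouette 351.0 367.9 ends [[358.6, 240.1], [360.3, 220.3]]
[(329, 175, 223), (331, 190, 12), (332, 213, 18), (333, 223, 17), (335, 224, 17), (336, 225, 18), (338, 221, 17), (339, 194, 21), (340, 178, 20), (342, 210, 17), (343, 220, 17), (345, 228, 16), (346, 228, 17), (347, 223, 17), (349, 219, 19), (350, 193, 18), (352, 190, 20), (353, 206, 19), (354, 217, 18), (356, 227, 16), (357, 226, 17), (359, 224, 17), (360, 223, 18), (361, 216, 18), (363, 195, 20), (364, 180, 21), (365, 159, 21), (367, 148, 21), (368, 194, 20), (370, 171, 19), (371, 149, 21), (372, 131, 21), (374, 194, 20), (375, 181, 20), (377, 129, 22), (378, 99, 124), (379, 102, 218), (381, 131, 187), (382, 116, 9), (384, 128, 24), (385, 131, 27), (386, 131, 25), (388, 127, 26), (389, 129,
[... 474 characters left out ...]
4, 122, 27), (143, 123, 25), (143, 123, 23), (142, 123, 23), (141, 123, 27), (140, 123, 25), (139, 122, 27), (139, 122, 27), (138, 123, 27), (137, 120, 26), (136, 124, 25), (135, 125, 24), (134, 125, 27), (134, 125, 27), (133, 124, 23), (132, 123, 25), (131, 126, 26), (130, 124, 23), (130, 124, 23), (129, 124, 27), (128, 124, 27), (127, 125, 24), (126, 124, 23), (125, 125, 22), (125, 125, 22), (124, 124, 21), (123, 125, 24), (122, 124, 27), (121, 126, 26), (121, 126, 26), (120, 125, 24), (119, 126, 24), (118, 125, 24), (117, 126, 22), (117, 126, 22), (116, 125, 24), (115, 114, 22), (114, 116, 24), (113, 124, 25), (112, 129, 24), (112, 129, 24), (111, 130, 24), (110, 132, 23), (109, 152, 27)]
```

```bash
python3 -c "
from bench import r
print(r.hand_in())"
```

```text
the job is handed in; nothing more can be done
None
```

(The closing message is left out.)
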